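# Check the caps of the stock tubs and pack them honeycomb-fashion in the round tin

### The job

Pack all the screw-top tubs standing on the desk into the round tin for storage, honeycomb-fashion: upright and flat on the tin's floor, one tub in the very middle and the others round it, each close beside the middle one and beside at least one neighbour in the ring. Test the cap of every tub before it goes into the tin and screw any loose one fully home (clockwise), so that no tub ever stands in the tin with a loose cap. Leave everything else on the desk where it is.

Things in the scene. Friction and masses are not known exactly. Their poses are not given: they have to be found in the camera images.
- tin: open round steel tin, fixed on the desk: inner radius 92 mm, wall 2.5 mm, rim 39 mm and inner floor 3 mm above the desk. Origin: centre of its underside; z up. Seven tubs just fit. Keep clear of the fixed furniture: a desk organiser with pens (to 230 mm high, about x > 0.6, y < -0.1) and an amplifier with a cash box on it (120 and 205 mm high, about x < 0.48, y > 0.03)
- tub1: loose white tub (None if absent), 0.17-0.27 kg, 58 mm across, 36 high, bottom edge bevelled 4 mm. On it a grey screw cap 45 across, flat top 46 above the tub's underside; across the cap an upright wing (pale line on top) 36 long, 13 thick, its top 65 above the underside. Origin: centre of the underside, z up; two white lugs on the shoulder at +x and -x
- cap1 (a joint): turn of tub1's cap, rad: 0 = fully home (wing along the tub's x axis, between the lugs); positive = loose, turned so far anticlockwise from above (loose caps start at 0.6-1.25, end stop 1.6). It does not rise. Turns with 0.008 N m friction, stays where left; the tub's weight on the desk holds it still meanwhile, and it turns along once the cap is home
- tub2: loose white tub (None if absent), 0.17-0.27 kg, 58 mm across, 36 high, bottom edge bevelled 4 mm. On it a grey screw cap 45 across, flat top 46 above the tub's underside; across the cap an upright wing (pale line on top) 36 long, 13 thick, its top 65 above the underside. Origin: centre of the underside, z up; two white lugs on the shoulder at +x and -x
- cap2 (a joint): turn of tub2's cap, rad: 0 = fully home (wing along the tub's x axis, between the lugs); positive = loose, turned so far anticlockwise from above (loose caps start at 0.6-1.25, end stop 1.6). It does not rise. Turns with 0.008 N m friction, stays where left; the tub's weight on the desk holds it still meanwhile, and it turns along once the cap is home
- tub3: loose white tub (None if absent), 0.17-0.27 kg, 58 mm across, 36 high, bottom edge bevelled 4 mm. On it a grey screw cap 45 across, flat top 46 above the tub's underside; across the cap an upright wing (pale line on top) 36 long, 13 thick, its top 65 above the underside. Origin: centre of the underside, z up; two white lugs on the shoulder at +x and -x
- cap3 (a joint): turn of tub3's cap, rad: 0 = fully home (wing along the tub's x axis, between the lugs); positive = loose, turned so far anticlockwise from above (loose caps start at 0.6-1.25, end stop 1.6). It does not rise. Turns with 0.008 N m friction, stays where left; the tub's weight on the desk holds it still meanwhile, and it turns along once the cap is home
- tub4: loose white tub (None if absent), 0.17-0.27 kg, 58 mm across, 36 high, bottom edge bevelled 4 mm. On it a grey screw cap 45 across, flat top 46 above the tub's underside; across the cap an upright wing (pale line on top) 36 long, 13 thick, its top 65 above the underside. Origin: centre of the underside, z up; two white lugs on the shoulder at +x and -x
- cap4 (a joint): turn of tub4's cap, rad: 0 = fully home (wing along the tub's x axis, between the lugs); positive = loose, turned so far anticlockwise from above (loose caps start at 0.6-1.25, end stop 1.6). It does not rise. Turns with 0.008 N m friction, stays where left; the tub's weight on the desk holds it still meanwhile, and it turns along once the cap is home
- tub5: loose white tub (None if absent), 0.17-0.27 kg, 58 mm across, 36 high, bottom edge bevelled 4 mm. On it a grey screw cap 45 across, flat top 46 above the tub's underside; across the cap an upright wing (pale line on top) 36 long, 13 thick, its top 65 above the underside. Origin: centre of the underside, z up; two white lugs on the shoulder at +x and -x
- cap5 (a joint): turn of tub5's cap, rad: 0 = fully home (wing along the tub's x axis, between the lugs); positive = loose, turned so far anticlockwise from above (loose caps start at 0.6-1.25, end stop 1.6). It does not rise. Turns with 0.008 N m friction, stays where left; the tub's weight on the desk holds it still meanwhile, and it turns along once the cap is home
- tub6: loose white tub (None if absent), 0.17-0.27 kg, 58 mm across, 36 high, bottom edge bevelled 4 mm. On it a grey screw cap 45 across, flat top 46 above the tub's underside; across the cap an upright wing (pale line on top) 36 long, 13 thick, its top 65 above the underside. Origin: centre of the underside, z up; two white lugs on the shoulder at +x and -x
- cap6 (a joint): turn of tub6's cap, rad: 0 = fully home (wing along the tub's x axis, between the lugs); positive = loose, turned so far anticlockwise from above (loose caps start at 0.6-1.25, end stop 1.6). It does not rise. Turns with 0.008 N m friction, stays where left; the tub's weight on the desk holds it still meanwhile, and it turns along once the cap is home
- tub7: loose white tub (None if absent), 0.17-0.27 kg, 58 mm across, 36 high, bottom edge bevelled 4 mm. On it a grey screw cap 45 across, flat top 46 above the tub's underside; across the cap an upright wing (pale line on top) 36 long, 13 thick, its top 65 above the underside. Origin: centre of the underside, z up; two white lugs on the shoulder at +x and -x
- cap7 (a joint): turn of tub7's cap, rad: 0 = fully home (wing along the tub's x axis, between the lugs); positive = loose, turned so far anticlockwise from above (loose caps start at 0.6-1.25, end stop 1.6). It does not rise. Turns with 0.008 N m friction, stays where left; the tub's weight on the desk holds it still meanwhile, and it turns along once the cap is home
- masking_tape: roll of masking tape lying flat, 105 across x 24 high mm, loose bystander, to be left where it is. Origin: centre of its underside
- pill_bottle: small white pill bottle with blue cap, 42 across x 76 high mm, loose bystander, to be left where it is. Origin: centre of its underside
- fuse_box: small blue carton, 35x50x26 mm, loose bystander, to be left where it is. Origin: centre of its underside
Mind the look-alikes: they are no part of the job. Leave any purple look-alike of the tub1 alone. Leave any purple look-alike of the tub7 alone.

How it is judged:
By the outcome, as a careful person would: the job done as asked, in the order asked, and still so for the second after the job is handed in, with the robot touching nothing.
Of tub2, tub3, tub4, tub5, tub6, tub7 only 4 to 6 are there at a start; the rules pass over those that are not, and their reading is None.
At some moment in a run one of tub1, tub2, tub3, tub4, tub5, tub6, tub7 may be knocked a few centimetres aside while the robot is not near it.
It also fails if it takes over 210 s, if anything falls off the work surface, if the arm or the gripper's body presses on something with over 40 N, if the wrist force passes 120 N, or if a joint passes its speed limit or range.

### The arm

A 6-joint arm with a two-finger parallel gripper is mounted at the origin on the work surface; the furniture and walls round the work are solid. World frame = base frame: x ahead of the robot, y to its left, z up, the work surface at z = 0. Lengths are in m, angles in rad, forces in N, time in s.
With the tool pointing down it reaches from about 0.275 to 0.75 m from the base axis. Payload 10.2 kg.
Tool frame: the origin (TCP) lies on the mounting face of the last link; the fingertips stand 166 mm ahead of it and the grasp point (between the pads) lies 147 mm ahead of it; z points along the fingers, y is the line along which they close (so a half turn about z gives the same grasp; the last joint's range is limited). The gripper opens to 88 mm and grips with 3 to 60 N. Pads are 18 mm wide; open, the fingers measure 123 mm over their backs; the gripper's body (75 mm by 187 mm) begins 45 mm behind the grasp point.
Start: joints at [-1.415, 0.313, 1.498, -0, 1.331, -0.223], TCP at [0.194, -0.488, 0.405] pointing down, gripper open.
Joint ranges: [-2.94, 2.94], [-0.97, 2.17], [0.19, 2.56], [-1.23, 4.37], [0.02, 3.11], [-2.88, 2.88]. Speed limits (rad/s): [2.39, 2.39, 3.01, 3.14, 3.14, 3.14].

### API

Orientations are given as a unit quaternion [w, x, y, z].
In Python, from workcell import r, eyes, order gives the robot as it stands.
- The arm moves only by the tool drive_tool, never from a script. Its argument "commands" is a list of rows, each a list of 3 entries, a list of its own where there are three numbers: the turn, a rotation vector about the tool's x, y, z in rad, then the shift along the tool's x, y, z in cm, then the closure, from 0 (fully open) to 1 (shut). In form: [[[rx, ry, rz], [x, y, z], grip], ...]. A call has 1 to 12 rows; each row shifts and turns the commanded pose from where the row before left it, along the tool's axes as they then stand; what a row does not reach is not made up. A row lasts 1/8 s, in which the tool goes at most 62.5 mm and 10.7 degrees, less where a joint would pass 70% of its speed; a pose out of reach is approached as far as the arm can. A call is refused whole if a number of a shift passes 6.25 or a number of a turn 0.188, either way. A call with a gripper value outside its range is refused whole. The fingers move at their own pace and stop on an object; "grip_force" is the grip in N (left out, the last holds). Time passes only in rows, so rows that do not move let the fingers close. It gives the time, the measured TCP pose, the force, the opening and the grip force at its end, in the units of the state.
- r.sense(): the state, without advancing time (a new reading comes with each control period).
- eyes.snapshot(name): name is "side" or "top" or "wrist"; returns a dict with "pixels" (480x640x3 uint8, red, green, blue), "camera_matrix" (3x3 intrinsics, pixels), "R" (3x3) and "t" (3): a world point X has camera coordinates R X + t. Camera axes: x right, y down, z forward; pixel columns grow to the right and rows downward; lengths in m; the calibration is good to about 2 mm. A picture is of the moment at which its call begins. There is no depth.
- order.hand_in(): hands the job in; it is judged then, once.
Trained networks look in a picture, given as the dict that the camera call returned (one of the last four; its "shot" number tells which), for a name from the list of things; names that differ only in an ending like _2 or _b are one class to them, and where a whole thing is asked for, a point or a joint stands for the part that bears it (a point fixed in the world has none). Each returns a list of dicts, best first, with "score" (0 to 1); they miss things now and then, are a little off and sometimes report something else, mostly with a low value. They report only what shows in the picture. A call takes as long as a camera call. They do not tell look-alikes from the thing itself.
- eyes.masks_of(picture, query): "mask" (480x640 bool, what is visible of it) and "xy" ([column, row] in pixels, amid what is visible of it).
The state is a dict: "clock": time; "joint_pos": joint angles; "dq": joint speeds; "effort": joint torques, N m; "tool_pos": TCP position; "eef_rot": TCP orientation; "wrist_force": force on the tool from outside, world axes, zero at the start; "moment": the same for the moment, N m; "gripper_width": finger opening in m; "finger_force": force on a finger pad.
Only numpy, scipy, OpenCV 4.12 (cv2) and the standard library are available. Lean on these libraries where they do the work, as an engineer would, in place of code of your own. Each camera call takes 0.05 s, during which the arm holds its last target. There are 200 camera calls.

## Working session

There is one attempt and no reset: what is moved stays moved. The work goes in short steps, Python scripts to look and compute and a tool call to move; the robot and the scene stay as the last step left them, time stands still between calls to the robot, and variables do not carry over. Pictures are saved under pics/ and viewed, at most 14 in all, crops included, and the job is handed in when it is done.

Besides the shell and the picture viewer there is one more tool, called by a JSON object that holds its "fn" and its "kwargs", one argument or row to a line. drive_tool: Moves the arm, as the interface text tells. Its arguments: {"type":"object","properties":{"commands":{"type":"array"},"grip_force":{"type":"number"}},"required":["commands"]}

```bash
mkdir -p pics; ls
cat > h.py <<'E'
import numpy as np, cv2
from workcell import r, eyes, order
def snap(n, f=None):
    p=eyes.snapshot(n)
    if f: cv2.imwrite('pics/'+f, p['pixels'][:,:,::-1])
    return p
def unproj(p,uv,z):
    R=np.array(p['R']);t=np.array(p['t']);K=np.array(p['camera_matrix'])
    d=R.T@np.linalg.solve(K,[uv[0],uv[1],1.]);c=-R.T@t
    return c+d*(z-c[2])/d[2]
def proj(p,X):
    q=np.array(p['camera_matrix'])@(np.array(p['R'])@np.array(X)+np.array(p['t']));return q[:2]/q[2]
E
python3 - <<'E'
from h import *
s=r.sense();print({k:np.round(v,3).tolist() for k,v in s.items()})
for n in('top','side'):
    p=snap(n,n+'0.png')
    print(n,np.round(p['camera_matrix'],1).tolist(),(-np.array(p['R']).T@p['t']).round(3))
    for q,z in(('tub1',.046),('tin',.0),('masking_tape',.024),('pill_bottle',.076),('fuse_box',.026)):
        for m in eyes.masks_of(p,q): print(q,round(m['score'],2),np.round(m['xy']),m['mask'].sum(),unproj(p,m['xy'],z).round(3))
E
```

```text
pics
{'clock': 0.0, 'joint_pos': [-1.415, 0.313, 1.498, -0.0, 1.331, -0.223], 'dq': [-0.0, 0.0, 0.002, -0.0, 0.001, -0.001], 'effort': [0.001, -40.221, -25.227, 0.07, 0.035, -0.0], 'tool_pos': [0.194, -0.488, 0.404], 'eef_rot': [-0.001, 0.982, 0.188, 0.0], 'wrist_force': [-0.167, 0.024, 0.583], 'moment': [0.037, 0.014, 0.02], 'finger_force': 0.0, 'gripper_width': 0.088}
top [[550.5, 0.0, 322.6], [0.0, 550.5, 248.7], [0.0, 0.0, 1.0]] [ 0.321 -0.181  1.493]
tub1 0.9 [361. 256.] 408 [ 0.432 -0.303  0.046]
tub1 0.87 [296. 224.] 373 [ 0.515 -0.132  0.046]
tub1 0.82 [452. 255.] 437 [ 0.436 -0.545  0.046]
tub1 0.75 [366. 222.] 413 [ 0.522 -0.319  0.046]
tub1 0.6 [392. 260.] 388 [ 0.423 -0.385  0.046]
tub1 0.57 [293. 262.] 389 [ 0.416 -0.125  0.046]
tub1 0.56 [403. 222.] 408 [ 0.524 -0.416  0.046]
tub1 0.56 [497. 239.] 412 [ 0.479 -0.665  0.046]
tub1 0.55 [321. 262.] 373 [ 0.416 -0.199  0.046]
tub1 0.3 [294. 263.] 215 [ 0.413 -0.128  0.046]
tub1 0.17 [254. 261.] 231 [ 0.419 -0.021  0.046]
tin 0.86 [218. 191.] 4040 [0.613 0.083 0.   ]
masking_tape 0.93 [136. 222.] 788 [0.522 0.298 0.024]
pill
[... 300 characters left out ...]
 [335. 273.] 492 [ 0.503 -0.36   0.046]
tub1 0.72 [354. 292.] 514 [ 0.519 -0.461  0.046]
tub1 0.71 [282. 243.] 234 [ 0.411 -0.144  0.046]
tub1 0.63 [330. 324.] 693 [ 0.421 -0.581  0.046]
tub1 0.6 [303. 272.] 360 [ 0.426 -0.331  0.046]
tub1 0.58 [316. 244.] 410 [ 0.504 -0.173  0.046]
tin 0.73 [325. 221.] 1208 [0.617 0.106 0.   ]
tin 0.73 [355. 279.] 243 [ 0.575 -0.32   0.   ]
masking_tape 0.59 [339. 268.] 217 [ 0.536 -0.292  0.024]
masking_tape 0.57 [293. 206.] 69 [0.528 0.219 0.024]
pill_bottle 0.6 [275. 229.] 215 [ 0.398 -0.108  0.076]
fuse_box 0.73 [356. 279.] 238 [ 0.558 -0.365  0.026]
fuse_box 0.7 [306. 270.] 339 [ 0.445 -0.289  0.026]
fuse_box 0.63 [262. 272.] 291 [ 0.329 -0.27   0.026]
```

Run:
```python
import cv2
a=cv2.imread('pics/top0.png');cv2.imwrite('pics/top0c.png',cv2.resize(a[150:310,100:520],(798,304),interpolation=cv2.INTER_CUBIC))
```

```text
(no output)
```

View pics/top0c.png

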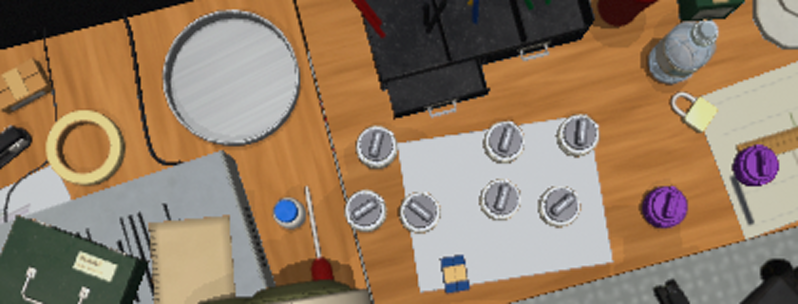

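View pics/side0.png

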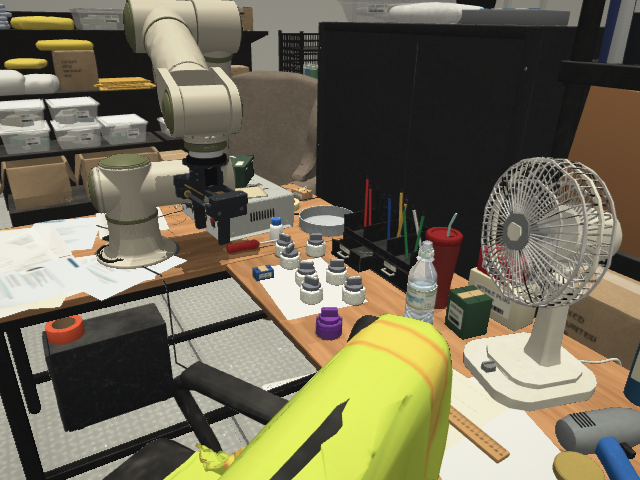

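```bash
cat >> h.py <<'E'
def pose():
    s=r.sense();w,x,y,z=s['eef_rot'];return np.array(s['tool_pos']),2*np.arctan2(y,x)
def plan(P,yaw):
    """world target of grasp point & yaw -> turn (rad about tool z), shift (cm) in tool axes after and before turn"""
    p,a=pose(); g=p-[0,0,.147]; d=np.array(P)-g
    dy=(a-yaw+np.pi/2)%np.pi-np.pi/2
    j=r.sense()['joint_pos']
    f=lambda a:np.round([100*(d[0]*np.cos(a)+d[1]*np.sin(a)),100*(d[0]*np.sin(a)-d[1]*np.cos(a)),-100*d[2]],2)
    print('grasp pt',g.round(4),'yaw',round(a,3),'j1,j6',np.round([j[0],j[5]],2),'turn rz',round(dy,3),'shift before turn',f(a),'after turn',f(a-dy))
E
python3 - <<'E'
from h import *
p=snap('top')
m=eyes.masks_of(p,'tin')[0]['mask'].astype(np.uint8)
c=max(cv2.findContours(m,0,1)[0],key=len)
q=np.array([unproj(p,u,.039)[:2] for u in c[:,0]])
A=np.c_[2*q,np.ones(len(q))];s=np.linalg.lstsq(A,(q**2).sum(1),rcond=None)[0]
print('tin',s[:2],np.sqrt(s[2]+s[0]**2+s[1]**2), (np.hypot(*(q-s[:2]).T)).std())
for n,(u,v),zs in(('amp corner',(228,152),(.12,)),('amp right',(270,290),(.12,)),('amp left',(60,215),(.12,)),('org L',(385,85),(.05,.1,.2)),('org top-left',(362,0),(.1,.2)),('drawer',(395,115),(.03,.06)),('org R',(590,40),(.1,))):
    for z in zs: print(n,z,unproj(p,(100+u*420/798,150+v*160/304),z).round(3))
p=snap('wrist','w0.png');print((-np.array(p['R']).T@p['t']).round(3),np.array(p['R']).round(2))
plan([.47,-.3,.30],np.pi/2)
E
```

```text
tin [0.60719897 0.06750588] 0.09663785444489544 0.0015299476408988301
amp corner 0.12 [0.49  0.056 0.12 ]
amp right 0.12 [ 0.309 -0.002  0.12 ]
amp left 0.12 [0.406 0.274 0.12 ]
org L 0.05 [ 0.594 -0.149  0.05 ]
org L 0.1 [ 0.585 -0.15   0.1  ]
org L 0.2 [ 0.566 -0.152  0.2  ]
org top-left 0.1 [ 0.702 -0.118  0.1  ]
org top-left 0.2 [ 0.674 -0.123  0.2  ]
drawer 0.03 [ 0.555 -0.163  0.03 ]
drawer 0.06 [ 0.55  -0.163  0.06 ]
org R 0.1 [ 0.648 -0.428  0.1  ]
[ 0.257 -0.464  0.385] [[ 0.37 -0.93  0.  ]
 [-0.9  -0.36  0.26]
 [-0.24 -0.1  -0.97]]
grasp pt [ 0.1941 -0.4878  0.2577] yaw 0.379 j1,j6 [-1.42 -0.22] turn rz -1.192 shift before turn [32.58 -7.25 -4.23] after turn [18.78 27.59 -4.23]
```

{"fn": "drive_tool", "kwargs": {
  "commands": [
    [[0, 0, 0], [3.73, -1.41, -1.03], 0.6],
    [[0, 0, 0], [3.73, -1.41, -1.03], 0.6],
    [[0, 0, 0], [3.73, -1.41, -1.03], 0.6],
    [[0, 0, 0], [3.73, -1.41, -1.03], 0.6],
    [[0, 0, 0], [3.73, -1.41, -1.03], 0.6],
    [[0, 0, 0], [3.73, -1.41, -1.03], 0.6],
    [[0, 0, 0], [3.73, -1.41, -1.03], 0.6],
    [[0, 0, 0.126], [0, 0, 0], 0.6],
    [[0, 0, 0.126], [0, 0, 0], 0.6],
    [[0, 0, 0.126], [0, 0, 0], 0.6],
    [[0, 0, 0], [0, 0, 0], 0.6]
  ],
  "grip_force": 20
}}

```text
clock: 2.12
tool_pos: [0.4002, -0.2995, 0.4768]
eef_rot: [-0.0, 1.0, 0.001, 0.0]
wrist_force: [-0.6, 0.4, 0.4]
gripper_width: 0.0352
finger_force: 0.0
```

Run:
```python
from h import *
print(pose(),r.sense()['gripper_width'],r.sense()['clock'])
p=snap('wrist','w1.png');print(np.array(p['camera_matrix']).round(1).tolist())
for m in eyes.masks_of(p,'tub1'): print(round(m['score'],2),np.round(m['xy']),m['mask'].sum(),unproj(p,m['xy'],.04).round(3))
```

```text
(array([ 0.40023028, -0.29951842,  0.47682721]), np.float64(0.001982126079660451)) 0.03522169143497035 2.125
[[389.3, 0.0, 320.2], [0.0, 389.3, 237.7], [0.0, 0.0, 1.0]]
0.86 [542. 168.] 3047 [ 0.432 -0.535  0.04 ]
0.84 [162.  84.] 3084 [ 0.515 -0.142  0.04 ]
0.82 [404. 165.] 2480 [ 0.435 -0.389  0.04 ]
0.76 [436.  68.] 3072 [ 0.53  -0.416  0.04 ]
0.7 [336.  76.] 2800 [ 0.522 -0.316  0.04 ]
0.68 [226. 175.] 2462 [ 0.424 -0.2    0.04 ]
0.66 [331. 162.] 2391 [ 0.439 -0.312  0.04 ]
0.56 [634. 118.] 192 [ 0.483 -0.622  0.04 ]
0.55 [157. 174.] 2733 [ 0.426 -0.128  0.04 ]
```

View pics/w1.png

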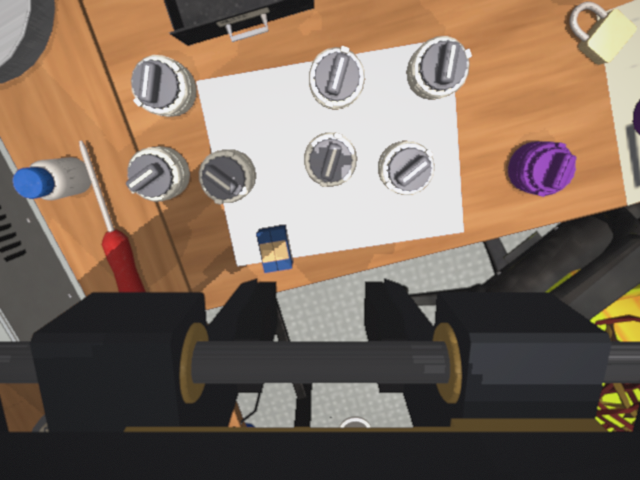

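```bash
cat >> h.py <<'E'
def warp(p,c,z=.065,half=.035,px=.00025):
    """rectified patch of the plane z round c: col -> -y, row -> -x (image up=+x, left=+y)"""
    n=int(2*half/px); K=np.array(p['camera_matrix']);R=np.array(p['R']);t=np.array(p['t'])
    M=np.array([[0,-px,c[0]+half],[-px,0,c[1]+half],[0,0,z],[0,0,1.]])
    H=K@np.c_[R,t]@M
    return cv2.warpPerspective(p['pixels'],H,(n,n),flags=cv2.INTER_LINEAR|cv2.WARP_INVERSE_MAP)
E
python3 - <<'E'
from h import *
p=snap('wrist')
C=[(.515,-.142),(.424,-.2),(.426,-.128),(.439,-.312),(.435,-.389),(.522,-.316),(.53,-.416)]
W=[warp(p,c) for c in C]
W=[cv2.resize(w,(200,200)) for w in W]+[np.zeros((200,200,3),np.uint8)]
im=np.vstack([np.hstack(W[:4]),np.hstack(W[4:])])
cv2.imwrite('pics/w1p.png',im[:,:,::-1])
E
```

```text
(no output)
```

View pics/w1p.png

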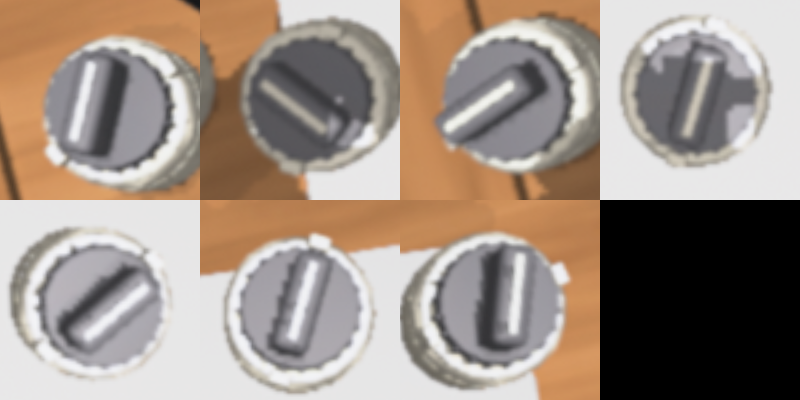

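```bash
cat >> h.py <<'E'
def wing(p,c,z=.065,rad=.016):
    """centre and direction (rad, mod pi) of the pale line near c"""
    px=.0005; half=.045
    g=warp(p,c,z,half,px).astype(np.float32).mean(2); n=g.shape[0]; best=(-1,)
    Y,X=np.mgrid[-40:41,-40:41]*px
    m=(n-1)/2; yy,xx=np.mgrid[:n,:n]; ok=np.hypot(yy-m,xx-m)*px<rad
    for th in np.arange(0,np.pi,np.pi/60):
        u=-Y*np.cos(th)-X*np.sin(th); v=Y*np.sin(th)-X*np.cos(th)
        k1=(abs(u)<.012)&(abs(v)<.0013); k2=(abs(u)<.012)&(v>.003)&(v<.006); k3=(abs(u)<.012)&(v<-.003)&(v>-.006)
        k4=(abs(u)>.0155)&(abs(u)<.018)&(abs(v)<.002)
        a=[cv2.filter2D(g,-1,(k/k.sum()).astype(np.float32)) for k in (k1,k2,k3)]
        e=[cv2.filter2D(g,-1,(k/k.sum()).astype(np.float32)) for k in (k4&(u>0),k4&(u<0))]
        s=(a[0]-np.maximum(a[1],a[2]))+.4*(a[0]-(e[0]+e[1])/2); s=np.where(ok,s,-99); i=np.unravel_index(s.argmax(),s.shape)
        if s[i]>best[0]: best=(s[i],i,th)
    s,i,th=best
    return np.array([c[0]+half-i[0]*px,c[1]+half-i[1]*px]),th,s
E
python3 - <<'E'
from h import *
p=snap('wrist')
C=[(.515,-.142),(.424,-.2),(.426,-.128),(.439,-.312),(.435,-.389),(.522,-.316),(.53,-.416)]
im=p['pixels'].copy()
for c in C:
    q,th,s=wing(p,c);print(q.round(4),round(th,3),round(float(s),1))
    d=.018*np.array([np.cos(th),np.sin(th)])
    a,b=[proj(p,[*(q+e),.065]) for e in(d,-d)];cv2.line(im,tuple(map(int,a)),tuple(map(int,b)),(255,0,0),1)
cv2.imwrite('pics/w1d.png',cv2.resize(im[30:230,110:490],(760,400))[:,:,::-1])
E
```

```text
[ 0.514 -0.136] 2.932 132.0
[ 0.4215 -0.1985] 0.89 94.9
[ 0.424 -0.121] 2.147 150.9
[ 0.44  -0.311] 2.88 118.2
[ 0.4305 -0.394 ] 2.251 134.0
[ 0.521 -0.317] 2.88 148.7
[ 0.531  -0.4215] 3.037 142.5
```

View pics/w1d.png

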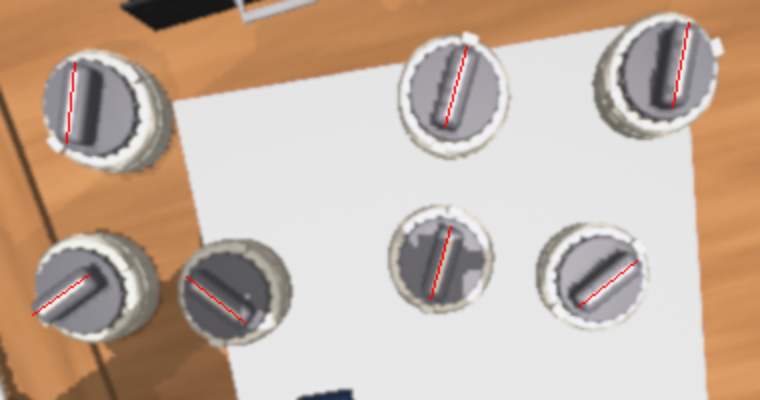

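{"fn": "drive_tool", "kwargs": {
  "commands": [
    [[0, 0, 0], [0.7, -3.4, 4.0], 0.6],
    [[0, 0, 0], [0.7, -3.4, 4.0], 0.6],
    [[0, 0, 0], [0.75, -3.3, 4.0], 0.6],
    [[0, 0, -0.178], [0, 0, 0], 0.6],
    [[0, 0, -0.178], [0, 0, 0], 0.6],
    [[0, 0, -0.178], [0, 0, 0], 0.6],
    [[0, 0, -0.178], [0, 0, 0], 0.6],
    [[0, 0, -0.178], [0, 0, 0], 0.6],
    [[0, 0, 0], [0, 0, 0], 0.6],
    [[0, 0, 0], [0, 0, 0], 0.6]
  ]
}}

```text
clock: 3.58
tool_pos: [0.4217, -0.1985, 0.3569]
eef_rot: [0.0, 0.903, 0.429, 0.0]
wrist_force: [0.4, 0.1, -0.1]
gripper_width: 0.035
finger_force: 0.0
```

```bash
cat > look.py <<'E'
from h import *
import sys
x,y=map(float,sys.argv[1:3]); zt=float(sys.argv[3]) if len(sys.argv)>3 else .066
p=snap('wrist'); q,th,s=wing(p,(x,y)); print('wing',q.round(4),round(th,3),round(float(s),1),'clock',r.sense()['clock'])
plan([*q,zt],th)
if len(sys.argv)>4:
    im=p['pixels'].copy();d=.018*np.array([np.cos(th),np.sin(th)])
    a,b=[proj(p,[*(q+e),.065]) for e in(d,-d)];cv2.line(im,tuple(map(int,a)),tuple(map(int,b)),(255,0,0),1)
    cv2.imwrite('pics/'+sys.argv[4],im[:,:,::-1])
E
python3 look.py .4215 -.1985 .067 w2.png
```

```text
wing [ 0.4225 -0.197 ] 0.942 89.9 clock 3.625
grasp pt [ 0.4216 -0.1986  0.2098] yaw 0.888 j1,j6 [-0.69 -0.01] turn rz -0.054 shift before turn [ 0.17 -0.03 14.28] after turn [ 0.18 -0.02 14.28]
```

View pics/w2.png

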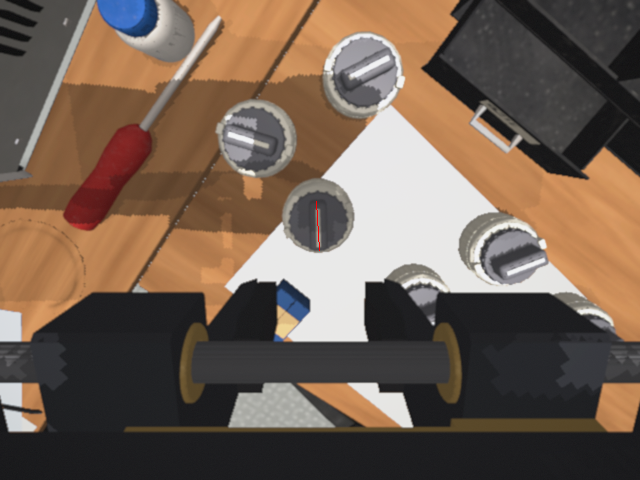

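{"fn": "drive_tool", "kwargs": {
  "commands": [
    [[0, 0, -0.054], [0, 0, 0], 0.6],
    [[0, 0, 0], [0.18, 0, 5.0], 0.6],
    [[0, 0, 0], [0, 0, 5.0], 0.6],
    [[0, 0, 0], [0, 0, 3.0], 0.6],
    [[0, 0, 0], [0, 0, 1.28], 0.6],
    [[0, 0, 0], [0, 0, 0], 0.6],
    [[0, 0, 0], [0, 0, 0], 1],
    [[0, 0, 0], [0, 0, 0], 1],
    [[0, 0, 0], [0, 0, 0], 1],
    [[0, 0, 0], [0, 0, 0], 1]
  ],
  "grip_force": 25
}}

```text
clock: 4.88
tool_pos: [0.4227, -0.197, 0.2142]
eef_rot: [0.0, 0.89, 0.455, 0.0]
wrist_force: [-0.9, 0.7, 1.4]
gripper_width: 0.013
finger_force: 25.0
```

{"fn": "drive_tool", "kwargs": {
  "commands": [
    [[0, 0, 0.175], [0, 0, 0], 1],
    [[0, 0, 0.175], [0, 0, 0], 1],
    [[0, 0, 0.175], [0, 0, 0], 1],
    [[0, 0, 0.175], [0, 0, 0], 1],
    [[0, 0, 0.175], [0, 0, 0], 1],
    [[0, 0, 0.175], [0, 0, 0], 1],
    [[0, 0, 0.175], [0, 0, 0], 1],
    [[0, 0, 0.175], [0, 0, 0], 1],
    [[0, 0, 0], [0, 0, 0], 1]
  ]
}}

```text
clock: 6.0
tool_pos: [0.4228, -0.1971, 0.2141]
eef_rot: [0.0, 0.974, -0.225, 0.0]
wrist_force: [0.3, -0.1, 1.2]
gripper_width: 0.0128
finger_force: 25.1
```

Run:
```python
from h import *
p=snap('wrist','w3.png');print(r.sense()['moment']);plan([.607,.0675,.21],-.5)
a=cv2.imread('pics/w3.png');cv2.imwrite('pics/w3c.png',cv2.resize(a[130:330,190:450],(780,600)))
```

```text
[-0.08915623  0.02380946 -0.0116813 ]
grasp pt [ 0.4227 -0.1971  0.0671] yaw -0.452 j1,j6 [-0.69  1.33] turn rz 0.048 shift before turn [  5.03 -31.85 -14.29] after turn [  3.48 -32.06 -14.29]
```

View pics/w3c.png

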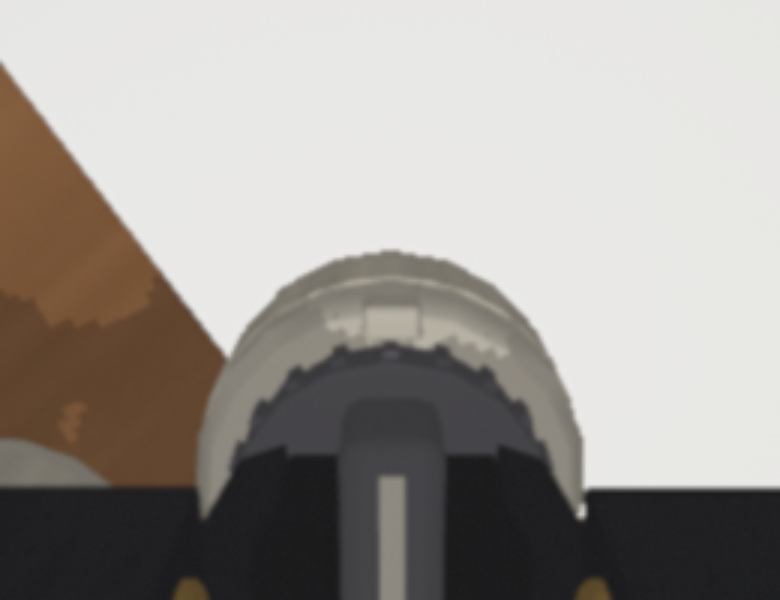

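{"fn": "drive_tool", "kwargs": {
  "commands": [
    [[0, 0, 0], [0, 0, -3.3], 1],
    [[0, 0, 0], [0, 0, -5.0], 1],
    [[0, 0, 0], [0, 0, -5.0], 1],
    [[0, 0, 0], [-0.5, -3.97, -4.0], 1],
    [[0, 0, 0], [-0.5, -3.97, 0], 1],
    [[0, 0, 0], [-0.5, -3.97, 0], 1],
    [[0, 0, 0], [-0.5, -3.97, 0], 1],
    [[0, 0, 0], [-0.5, -3.97, 0], 1],
    [[0, 0, 0], [-0.5, -3.97, 0], 1],
    [[0, 0, 0], [-0.5, -3.97, 0], 1],
    [[0, 0, 0], [-0.5, -3.97, 0], 1],
    [[0, 0, 0], [0, 0, 0], 1]
  ]
}}

```text
clock: 7.55
tool_pos: [0.5265, 0.1078, 0.3863]
eef_rot: [-0.0, 0.975, -0.222, -0.001]
wrist_force: [-0.9, -0.3, -2.6]
gripper_width: 0.0127
finger_force: 25.1
```

Run:
```python
from h import *
plan([.607,.0675,.21],-.452)
p=snap('wrist','w4.png')
for m in eyes.masks_of(p,'tin')[:2]: print(m['score'],m['xy'],m['mask'].sum())
```

```text
grasp pt [0.5265 0.1078 0.2393] yaw -0.449 j1,j6 [-0.02  2.  ] turn rz 0.003 shift before turn [9.   0.14 2.93] after turn [9.   0.11 2.93]
0.96 [311.3, 101.2] 43681
```

View pics/w4.png

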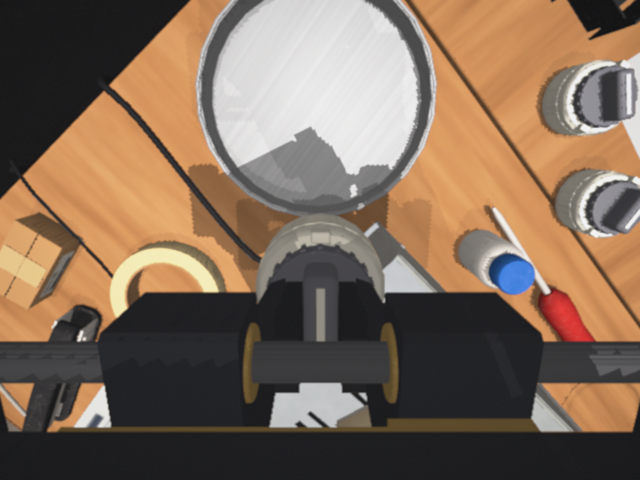

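```bash
cat >> h.py <<'E'
from scipy.optimize import least_squares
def tin(p):
    m=eyes.masks_of(p,'tin')[0]['mask'].astype(np.uint8)
    c=max(cv2.findContours(m,0,1)[0],key=len)[:,0]
    c=c[(c[:,1]>3)&(c[:,0]>3)&(c[:,0]<636)]
    q=np.array([unproj(p,u,.039)[:2] for u in c])
    f=least_squares(lambda s:np.hypot(q[:,0]-s[0],q[:,1]-s[1])-s[2],[.607,.067,.0945],loss='soft_l1',f_scale=.001)
    return f.x,np.abs(f.fun).mean()
E
python3 - <<'E'
from h import *
print(tin(snap('wrist')),tin(snap('top')))
p=snap('wrist'); X=[*pose()[0][:2],pose()[0][2]-.147]
print(proj(p,np.array(X)-[0,0,.001]))
# tub shoulder circle centre along wing: detect far edge of the held tub along centre column
E
```

```text
(array([0.61160745, 0.06958275, 0.09498895]), np.float64(0.0004652705970949834)) (array([0.61764285, 0.05280118, 0.0804968 ]), np.float64(0.012000437818984954))
[318.4479041  326.46201721]
```

{"fn": "drive_tool", "kwargs": {
  "commands": [
    [[0, 0, 0], [3.08, -0.16, 0], 1],
    [[0, 0, 0], [3.08, 0, 0], 1],
    [[0, 0, 0], [3.09, 0, 0], 1],
    [[0, 0, 0], [0, 0, 4.5], 1],
    [[0, 0, 0], [0, 0, 4.5], 1],
    [[0, 0, 0], [0, 0, 4.5], 1],
    [[0, 0, 0], [0, 0, 2.2], 1],
    [[0, 0, 0], [0, 0, 1.2], 1],
    [[0, 0, 0], [0, 0, 0], 1],
    [[0, 0, 0], [0, 0, 0], 0.75],
    [[0, 0, 0], [0, 0, 0], 0.75],
    [[0, 0, 0], [0, 0, 0], 0.75]
  ]
}}

```text
clock: 9.4
tool_pos: [0.6103, 0.0665, 0.2185]
eef_rot: [-0.0, 0.974, -0.226, 0.0]
wrist_force: [0.2, 0.3, 0.0]
gripper_width: 0.0223
finger_force: 0.0
```

{"fn": "drive_tool", "kwargs": {
  "commands": [
    [[0, 0, 0], [0, 0, -4.5], 0.75],
    [[0, 0, 0], [0, 0, -5.0], 0.6],
    [[0, 0, 0], [0, 0, -5.0], 0.6],
    [[0, 0, 0], [-4, 0, -4.0], 0.6],
    [[0, 0, 0], [-4, 0, -1.5], 0.6],
    [[0, 0, 0], [-3, 0, 0], 0.6],
    [[0, 0, 0], [0, 0, 0], 0.6],
    [[0, 0, 0], [0, 0, 0], 0.6]
  ]
}}

```text
clock: 10.4
tool_pos: [0.5119, 0.1146, 0.4181]
eef_rot: [0.0, 0.974, -0.226, 0.0]
wrist_force: [0.7, -0.2, 0.4]
gripper_width: 0.0352
finger_force: 0.0
```

```bash
cat > tins.py <<'E'
from h import *
import sys
p=snap('wrist',sys.argv[1] if len(sys.argv)>1 else None); t,e=tin(p); print('tin',t.round(4),e.round(5))
q,th,s=wing(p,t[:2],.068); print('centre wing',q.round(4),round(th,3),s)
plan([.57,-.03,.25],1.1)
E
python3 tins.py w5.png
```

```text
tin [0.6113 0.0695 0.0952] 0.0004
centre wing [0.6098 0.0655] 2.67 151.28629
grasp pt [0.5121 0.1144 0.2707] yaw -0.456 j1,j6 [-0.    2.02] turn rz -1.556 shift before turn [11.56 10.42  2.07] after turn [-10.25  11.71   2.07]
```

View pics/w5.png

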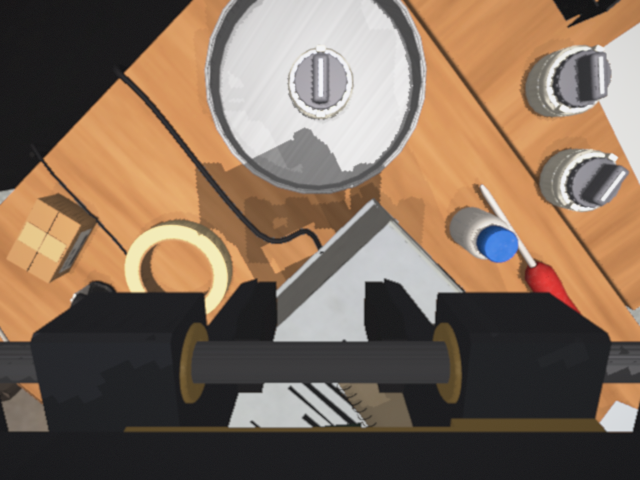

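{"fn": "drive_tool", "kwargs": {
  "commands": [
    [[0, 0, 0], [3.65, 0, 2], 0.6],
    [[0, 0, 0], [3.65, 0, 4], 0.6],
    [[0, 0, 0], [3.63, 0, 4], 0.6],
    [[0, 0, 0], [0, 0, 4.5], 0.6],
    [[0, 0, 0], [0, 0, 3.5], 0.6],
    [[0, 0, 0], [0, 0, 1.95], 0.7],
    [[0, 0, 0], [0, 0, 0], 1],
    [[0, 0, 0], [0, 0, 0], 1],
    [[0, 0, 0], [0, 0, 0], 1],
    [[0, 0, 0], [0, 0, -0.5], 1],
    [[0, 0, 0], [0, -0.43, 0], 1],
    [[0, 0, 0], [0, 0, 0], 1]
  ]
}}

```text
clock: 12.0
tool_pos: [0.6115, 0.0711, 0.2236]
eef_rot: [-0.0, 0.974, -0.225, 0.0]
wrist_force: [0.5, 0.0, -2.9]
gripper_width: 0.013
finger_force: 25.0
```

{"fn": "drive_tool", "kwargs": {
  "commands": [
    [[0, 0, 0], [0, 0, 0.5], 1],
    [[0, 0, 0], [0, 0, 0], 1],
    [[0, 0, 0], [0, 0, 0], 0.75],
    [[0, 0, 0], [0, 0, 0], 0.75],
    [[0, 0, 0], [0, 0, -4.5], 0.75],
    [[0, 0, 0], [0, 0, -5.0], 0.6],
    [[0, 0, 0], [0, 0, -5.0], 0.6],
    [[0, 0, 0], [-4, 0, -4.0], 0.6],
    [[0, 0, 0], [-4, 0, -1.5], 0.6],
    [[0, 0, 0], [-3, 0, 0], 0.6],
    [[0, 0, 0], [0, 0, 0], 0.6],
    [[0, 0, 0], [0, 0, 0], 0.6]
  ]
}}

```text
clock: 13.5
tool_pos: [0.5132, 0.1188, 0.4186]
eef_rot: [0.0, 0.974, -0.226, 0.0]
wrist_force: [-0.2, -0.4, 0.5]
gripper_width: 0.0352
finger_force: 0.0
```

```bash
python3 tins.py
```

```text
tin [0.6113 0.0697 0.0948] 0.00034
centre wing [0.6113 0.0697] 2.67 151.1542
grasp pt [0.5134 0.1186 0.2712] yaw -0.456 j1,j6 [0.   2.03] turn rz -1.556 shift before turn [11.63 10.85  2.12] after turn [-10.68  11.79   2.12]
```

{"fn": "drive_tool", "kwargs": {
  "commands": [
    [[0, 0, 0], [0.42, 4.24, 0], 0.6],
    [[0, 0, 0], [0.42, 4.24, 0], 0.6],
    [[0, 0, 0], [0.42, 4.24, 0], 0.6],
    [[0, 0, 0], [0.42, 4.24, 2], 0.6],
    [[0, 0, 0], [0.42, 4.24, 2], 0.6],
    [[0, 0, 0], [0.42, 4.24, 2.1], 0.6],
    [[0, 0, -0.186], [0, 0, 0], 0.6],
    [[0, 0, -0.186], [0, 0, 0], 0.6],
    [[0, 0, -0.186], [0, 0, 0], 0.6],
    [[0, 0, -0.186], [0, 0, 0], 0.6],
    [[0, 0, -0.186], [0, 0, 0], 0.6],
    [[0, 0, -0.186], [0, 0, 0], 0.6]
  ]
}}

```text
clock: 15.1
tool_pos: [0.4238, -0.1212, 0.3573]
eef_rot: [-0.0, 0.945, 0.327, -0.0]
wrist_force: [-0.5, 0.0, -0.2]
gripper_width: 0.0354
finger_force: 0.0
```

{"fn": "drive_tool", "kwargs": {
  "commands": [
    [[0, 0, -0.186], [0, 0, 0], 0.6],
    [[0, 0, -0.186], [0, 0, 0], 0.6],
    [[0, 0, -0.186], [0, 0, 0], 0.6],
    [[0, 0, -0.186], [0, 0, 0], 0.6],
    [[0, 0, -0.186], [0, 0, 0], 0.6],
    [[0, 0, -0.186], [0, 0, 0], 0.6],
    [[0, 0, -0.186], [0, 0, 0], 0.6],
    [[0, 0, -0.186], [0, 0, 0], 0.6],
    [[0, 0, 0], [0, 0, 0], 0.6],
    [[0, 0, 0], [0, 0, 0], 0.6]
  ]
}}

```text
clock: 16.35
tool_pos: [0.4236, -0.1208, 0.3574]
eef_rot: [-0.0, 0.478, 0.878, 0.0]
wrist_force: [0.2, -0.2, -0.2]
gripper_width: 0.0352
finger_force: 0.0
```

```bash
python3 look.py .424 -.121 .067
```

```text
wing [ 0.423  -0.1195] 2.147 83.8 clock 16.4
grasp pt [ 0.4236 -0.1207  0.2104] yaw 2.146 j1,j6 [-0.54 -1.12] turn rz -0.001 shift before turn [ 0.13  0.02 14.34] after turn [ 0.13  0.02 14.34]
```

{"fn": "drive_tool", "kwargs": {
  "commands": [
    [[0, 0, 0], [0.1, 0, 5.0], 0.6],
    [[0, 0, 0], [0, 0, 5.0], 0.6],
    [[0, 0, 0], [0, 0, 3.0], 0.6],
    [[0, 0, 0], [0, 0, 1.3], 0.6],
    [[0, 0, 0], [0, 0, 0], 0.6],
    [[0, 0, 0], [0, 0, 0], 1],
    [[0, 0, 0], [0, 0, 0], 1],
    [[0, 0, 0], [0, 0, 0], 1],
    [[0, 0, 0], [0, 0, 0], 1]
  ]
}}

```text
clock: 17.52
tool_pos: [0.4231, -0.1197, 0.2151]
eef_rot: [0.001, 0.476, 0.879, -0.0]
wrist_force: [-0.8, 0.4, 7.7]
gripper_width: 0.013
finger_force: 25.0
```

{"fn": "drive_tool", "kwargs": {
  "commands": [
    [[0, 0, 0.175], [0, 0, 0], 1],
    [[0, 0, 0.175], [0, 0, 0], 1],
    [[0, 0, 0.175], [0, 0, 0], 1],
    [[0, 0, 0.175], [0, 0, 0], 1],
    [[0, 0, 0.175], [0, 0, 0], 1],
    [[0, 0, 0.175], [0, 0, 0], 1],
    [[0, 0, 0.175], [0, 0, 0], 1],
    [[0, 0, 0.175], [0, 0, 0], 1],
    [[0, 0, 0], [0, 0, 0], 1]
  ]
}}

```text
clock: 18.65
tool_pos: [0.4232, -0.1198, 0.2152]
eef_rot: [0.001, 0.931, 0.365, 0.001]
wrist_force: [0.4, -0.3, 6.2]
gripper_width: 0.013
finger_force: 25.0
```

```bash
cat > held.py <<'E'
from h import *
import sys
p=snap('wrist',None); print('Mz',np.round(r.sense()['moment'],4), 'clock',r.sense()['clock'])
# crop kept for later contact sheet
cv2.imwrite('pics/held_%s.png'%sys.argv[1],p['pixels'][200:310,240:400,::-1])
cx,cy=.6115,.0709; k=float(sys.argv[2]); a=np.radians(k)
T=[cx+.060*np.cos(a),cy+.060*np.sin(a)]; print('target',np.round(T,4)); plan([*T,.22],0)
E
python3 held.py C 90
```

```text
Mz [-0.0257 -0.0104  0.0084] clock 18.7
target [0.6115 0.1309]
grasp pt [ 0.4232 -0.1198  0.0682] yaw 0.748 j1,j6 [-0.54  0.28] turn rz 0.748 shift before turn [ 30.86  -5.56 -15.18] after turn [ 18.83 -25.07 -15.18]
```

{"fn": "drive_tool", "kwargs": {
  "commands": [
    [[0, 0, 0], [0, 0, -3.2], 1],
    [[0, 0, 0], [0, 0, -5.0], 1],
    [[0, 0, 0], [0, 0, -5.0], 1],
    [[0, 0, 0], [3.86, -0.695, -2.0], 1],
    [[0, 0, 0], [3.86, -0.695, 0], 1],
    [[0, 0, 0], [3.86, -0.695, 0], 1],
    [[0, 0, 0], [3.86, -0.695, 0], 1],
    [[0, 0, 0], [3.86, -0.695, 0], 1],
    [[0, 0, 0], [3.86, -0.695, 0], 1],
    [[0, 0, 0], [3.86, -0.695, 0], 1],
    [[0, 0, 0], [3.86, -0.695, 0], 1]
  ]
}}

```text
clock: 20.08
tool_pos: [0.6118, 0.1324, 0.3662]
eef_rot: [-0.0, 0.931, 0.366, -0.0]
wrist_force: [-0.1, -1.0, -1.1]
gripper_width: 0.0126
finger_force: 25.0
```

{"fn": "drive_tool", "kwargs": {
  "commands": [
    [[0, 0, 0.187], [0, 0, 0], 1],
    [[0, 0, 0.187], [0, 0, 0], 1],
    [[0, 0, 0.187], [0, 0, 0], 1],
    [[0, 0, 0.187], [0, 0, 0], 1],
    [[0, 0, 0], [0, 0, 0], 1],
    [[0, 0, 0], [0, 0, 0], 1]
  ]
}}

```text
clock: 20.82
tool_pos: [0.6112, 0.1313, 0.3663]
eef_rot: [0.0, 1.0, 0.002, -0.0]
wrist_force: [-0.1, -0.7, -1.7]
gripper_width: 0.0125
finger_force: 25.0
```

```bash
cat > tgt.py <<'E'
from h import *
import sys
a=np.radians(float(sys.argv[1]));rr=float(sys.argv[2]);z=float(sys.argv[3])
plan([.6115+rr*np.cos(a),.0709+rr*np.sin(a),z],0)
E
python3 tgt.py 90 .06 .0717
```

```text
grasp pt [0.6112 0.1313 0.2193] yaw 0.004 j1,j6 [0.02 1.59] turn rz 0.004 shift before turn [ 0.03  0.04 14.76] after turn [ 0.03  0.04 14.76]
```

{"fn": "drive_tool", "kwargs": {
  "commands": [
    [[0, 0, 0], [0, 0.04, 5], 1],
    [[0, 0, 0], [0, 0, 5], 1],
    [[0, 0, 0], [0, 0, 3.2], 1],
    [[0, 0, 0], [0, 0, 1.5], 1],
    [[0, 0, 0], [0, 0, 0], 1],
    [[0, 0, 0], [0, 0, 0], 1],
    [[0, 0, 0], [0, 0, 0], 0.75],
    [[0, 0, 0], [0, 0, 0], 0.75],
    [[0, 0, 0], [0, 0, -5], 0.75],
    [[0, 0, 0], [0, 0, -5], 0.6],
    [[0, 0, 0], [0, 0, -5], 0.6],
    [[0, 0, 0], [0, 0, -5], 0.6]
  ]
}}

```text
clock: 22.32
tool_pos: [0.6109, 0.1309, 0.4217]
eef_rot: [-0.0, 1.0, 0.0, 0.0]
wrist_force: [0.2, 0.5, -0.6]
gripper_width: 0.0351
finger_force: 0.0
```

{"fn": "drive_tool", "kwargs": {
  "commands": [
    [[0, 0, 0], [-4, 3, 0], 0.6],
    [[0, 0, 0], [-4, 3, 0], 0.6],
    [[0, 0, 0], [-2, 2, 0], 0.6],
    [[0, 0, 0], [0, 0, 0], 0.6],
    [[0, 0, 0], [0, 0, 0], 0.6]
  ]
}}

```text
clock: 22.95
tool_pos: [0.5117, 0.0511, 0.4198]
eef_rot: [-0.0, 1.0, 0.0, 0.0]
wrist_force: [-0.6, 0.3, 0.2]
gripper_width: 0.0354
finger_force: 0.0
```

```bash
cat > chk.py <<'E'
from h import *
import sys
p=snap('wrist'); t,e=tin(p); print('tin',t.round(4),e.round(5),'clock',r.sense()['clock'])
for k in sys.argv[1:]:
    k=int(k); rr=0 if k<0 else .06; a=np.radians(k)
    q,th,s=wing(p,t[:2]+rr*np.array([np.cos(a),np.sin(a)]),.068)
    d=q-t[:2];print(k,'r %.4f ang %.1f'%(np.hypot(*d),np.degrees(np.arctan2(d[1],d[0]))%360),d.round(4),round(th,3),s)
E
python3 chk.py -1 90
python3 - <<'E'
from h import *
plan([.4305,-.394,.21],2.251)
E
```

```text
tin [0.6117 0.0696 0.0944] 0.00044 clock 23.05
-1 r 0.0000 ang 0.0 [0. 0.] 2.67 148.27208
90 r 0.0600 ang 89.5 [0.0005 0.06  ] 0.0 137.31862
grasp pt [0.5118 0.0513 0.2724] yaw 0.002 j1,j6 [-0.13  1.44] turn rz 0.892 shift before turn [-8.2  44.52  6.24] after turn [29.51 34.33  6.24]
```

{"fn": "drive_tool", "kwargs": {
  "commands": [
    [[0, 0, 0], [-0.9, 4.53, 0], 0.6],
    [[0, 0, 0], [-0.9, 4.53, 0], 0.6],
    [[0, 0, 0], [-0.9, 4.53, 0], 0.6],
    [[0, 0, 0], [-0.9, 4.53, 0], 0.6],
    [[0, 0, 0], [-0.9, 4.53, 0], 0.6],
    [[0, 0, 0], [-0.9, 4.53, 2], 0.6],
    [[0, 0, 0], [-0.9, 4.53, 2], 0.6],
    [[0, 0, 0], [-0.9, 4.53, 2.2], 0.6],
    [[0, 0, -0.18], [0, 0, 0], 0.6],
    [[0, 0, -0.18], [0, 0, 0], 0.6],
    [[0, 0, -0.18], [0, 0, 0], 0.6],
    [[0, 0, -0.18], [0, 0, 0], 0.6]
  ]
}}

```text
clock: 24.55
tool_pos: [0.4403, -0.3116, 0.3571]
eef_rot: [-0.0, 0.935, 0.356, -0.0]
wrist_force: [0.2, -0.4, 0.1]
gripper_width: 0.0351
finger_force: 0.0
```

{"fn": "drive_tool", "kwargs": {
  "commands": [
    [[0, 0, -0.18], [0, 0, 0], 0.6],
    [[0, 0, -0.18], [0, 0, 0], 0.6],
    [[0, 0, -0.18], [0, 0, 0], 0.6],
    [[0, 0, -0.18], [0, 0, 0], 0.6],
    [[0, 0, -0.18], [0, 0, 0], 0.6],
    [[0, 0, -0.18], [0, 0, 0], 0.6],
    [[0, 0, -0.18], [0, 0, 0], 0.6],
    [[0, 0, -0.18], [0, 0, 0], 0.6],
    [[0, 0, -0.18], [0, 0, 0], 0.6],
    [[0, 0, -0.18], [0, 0, 0], 0.6],
    [[0, 0, -0.18], [0, 0, 0], 0.6],
    [[0, 0, -0.18], [0, 0, 0], 0.6]
  ]
}}

```text
clock: 26.05
tool_pos: [0.4403, -0.3115, 0.3572]
eef_rot: [-0.0, 0.127, 0.992, 0.0]
wrist_force: [0.1, -0.1, 0.4]
gripper_width: 0.0353
finger_force: 0.0
```

```bash
python3 look.py .44 -.311 .069
```

```text
wing [ 0.4385 -0.3105] 2.827 89.9 clock 26.1
grasp pt [ 0.4403 -0.3115  0.2102] yaw 2.895 j1,j6 [-0.83 -2.16] turn rz 0.067 shift before turn [ 0.2   0.06 14.12] after turn [ 0.2   0.04 14.12]
```

{"fn": "drive_tool", "kwargs": {
  "commands": [
    [[0, 0, 0.04], [0.2, 0.05, 5.0], 0.6],
    [[0, 0, 0], [0, 0, 5.0], 0.6],
    [[0, 0, 0], [0, 0, 3.0], 0.6],
    [[0, 0, 0], [0, 0, 1.1], 0.6],
    [[0, 0, 0], [0, 0, 0], 0.6],
    [[0, 0, 0], [0, 0, 0], 1],
    [[0, 0, 0], [0, 0, 0], 1],
    [[0, 0, 0], [0, 0, 0], 1],
    [[0, 0, 0], [0, 0, 0], 1]
  ]
}}

```text
clock: 27.22
tool_pos: [0.4379, -0.3106, 0.2171]
eef_rot: [0.0, 0.15, 0.989, -0.0]
wrist_force: [1.0, 3.0, 5.2]
gripper_width: 0.0126
finger_force: 24.9
```

{"fn": "drive_tool", "kwargs": {
  "commands": [
    [[0, 0, 0.175], [0, 0, 0], 1],
    [[0, 0, 0.175], [0, 0, 0], 1],
    [[0, 0, 0.175], [0, 0, 0], 1],
    [[0, 0, 0.175], [0, 0, 0], 1],
    [[0, 0, 0.175], [0, 0, 0], 1],
    [[0, 0, 0.175], [0, 0, 0], 1],
    [[0, 0, 0.175], [0, 0, 0], 1],
    [[0, 0, 0.175], [0, 0, 0], 1],
    [[0, 0, 0], [0, 0, 0], 1]
  ]
}}

```text
clock: 28.35
tool_pos: [0.4378, -0.311, 0.217]
eef_rot: [0.001, 0.751, 0.66, -0.0]
wrist_force: [-0.5, -1.1, 4.5]
gripper_width: 0.0128
finger_force: 24.9
```

```bash
python3 held.py D 30
python3 - <<'E'
import cv2,numpy as np
cv2.imwrite('pics/hs.png',np.hstack([cv2.resize(cv2.imread(f'pics/held_{k}.png'),(400,275)) for k in 'CD']))
E
```

```text
Mz [-0.2398  0.2733  0.0322] clock 28.4
target [0.6635 0.1009]
grasp pt [ 0.4378 -0.3109  0.07  ] yaw 1.444 j1,j6 [-0.84 -0.71] turn rz 1.444 shift before turn [ 43.7   17.19 -15.  ] after turn [ 22.56 -41.18 -15.  ]
```

View pics/hs.png

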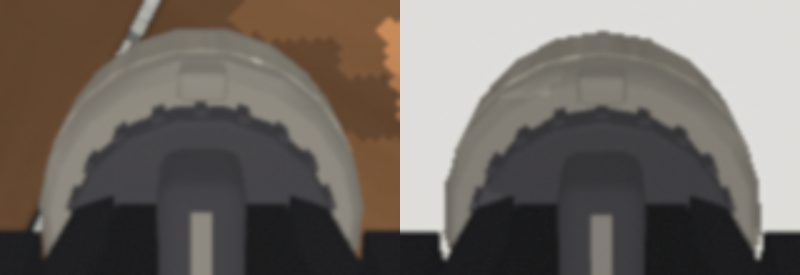

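{"fn": "drive_tool", "kwargs": {
  "commands": [
    [[0, 0, 0], [0, 0, -4], 1],
    [[0, 0, 0], [0, 0, -6], 1],
    [[0, 0, 0], [4.37, 1.72, -5], 1],
    [[0, 0, 0], [4.37, 1.72, 0], 1],
    [[0, 0, 0], [4.37, 1.72, 0], 1],
    [[0, 0, 0], [4.37, 1.72, 0], 1],
    [[0, 0, 0], [4.37, 1.72, 0], 1],
    [[0, 0, 0], [4.37, 1.72, 0], 1],
    [[0, 0, 0], [4.37, 1.72, 0], 1],
    [[0, 0, 0], [4.37, 1.72, 0], 1],
    [[0, 0, 0], [4.37, 1.72, 0], 1],
    [[0, 0, 0], [4.37, 1.72, 0], 1]
  ]
}}

```text
clock: 29.9
tool_pos: [0.6635, 0.0983, 0.3611]
eef_rot: [-0.001, 0.75, 0.661, -0.001]
wrist_force: [0.6, -0.1, -1.7]
gripper_width: 0.0131
finger_force: 25.0
```

{"fn": "drive_tool", "kwargs": {
  "commands": [
    [[0, 0, 0.18], [0, 0, 0], 1],
    [[0, 0, 0.18], [0, 0, 0], 1],
    [[0, 0, 0.18], [0, 0, 0], 1],
    [[0, 0, 0.18], [0, 0, 0], 1],
    [[0, 0, 0.18], [0, 0, 0], 1],
    [[0, 0, 0.18], [0, 0, 0], 1],
    [[0, 0, 0.18], [0, 0, 0], 1],
    [[0, 0, 0.18], [0, 0, 0], 1],
    [[0, 0, 0], [0, 0, 0], 1],
    [[0, 0, 0], [0, 0, 0], 1],
    [[0, 0, 0], [0, 0, 0], 1]
  ]
}}

```text
clock: 31.28
tool_pos: [0.663, 0.0968, 0.3619]
eef_rot: [-0.0, 1.0, 0.002, -0.0]
wrist_force: [0.2, 1.1, -1.9]
gripper_width: 0.0129
finger_force: 25.0
```

```bash
python3 tgt.py 30 .06 .0735
```

```text
grasp pt [0.663  0.0968 0.2149] yaw 0.004 j1,j6 [-0.03  1.54] turn rz 0.004 shift before turn [ 0.05 -0.41 14.14] after turn [ 0.05 -0.41 14.14]
```

{"fn": "drive_tool", "kwargs": {
  "commands": [
    [[0, 0, 0], [0.05, -0.41, 4], 1],
    [[0, 0, 0], [0, 0, 5], 1],
    [[0, 0, 0], [0, 0, 3.6], 1],
    [[0, 0, 0], [0, 0, 1.5], 1],
    [[0, 0, 0], [0, 0, 0], 1],
    [[0, 0, 0], [0, 0, 0], 1],
    [[0, 0, 0], [0, 0, 0], 0.75],
    [[0, 0, 0], [0, 0, 0], 0.75],
    [[0, 0, 0], [0, 0, -5], 0.75],
    [[0, 0, 0], [0, 0, -5], 0.6],
    [[0, 0, 0], [0, 0, -5], 0.6],
    [[0, 0, 0], [0, 0, -5], 0.6]
  ]
}}

```text
clock: 32.78
tool_pos: [0.6631, 0.1009, 0.4233]
eef_rot: [-0.0, 1.0, 0.0, 0.0]
wrist_force: [0.0, -0.4, 0.2]
gripper_width: 0.0354
finger_force: 0.0
```

{"fn": "drive_tool", "kwargs": {
  "commands": [
    [[0, 0, 0], [-5, 2, 0], 0.6],
    [[0, 0, 0], [-5, 2, 0], 0.6],
    [[0, 0, 0], [-5, 1, 0], 0.6],
    [[0, 0, 0], [0, 0, 0], 0.6],
    [[0, 0, 0], [0, 0, 0], 0.6]
  ]
}}

```text
clock: 33.4
tool_pos: [0.514, 0.0507, 0.4218]
eef_rot: [0.0, 1.0, 0.0, 0.001]
wrist_force: [0.8, -0.2, 0.6]
gripper_width: 0.0354
finger_force: 0.0
```

```bash
python3 chk.py -1 90 30
python3 - <<'E'
from h import *
plan([.4305,-.394,.21],0)
E
```

```text
tin [0.6062 0.0666 0.0894] 0.01726 clock 33.5
-1 r 0.0063 ang 28.6 [0.0055 0.003 ] 2.67 146.7622
90 r 0.0633 ang 84.6 [0.006 0.063] 0.0 137.17183
30 r 0.0671 ang 29.4 [0.0585 0.033 ] 0.0 158.87997
grasp pt [0.5144 0.0508 0.2742] yaw 0.001 j1,j6 [-0.13  1.44] turn rz 0.001 shift before turn [-8.44 44.47  6.42] after turn [-8.39 44.48  6.42]
```

{"fn": "drive_tool", "kwargs": {
  "commands": [
    [[0, 0, 0], [-0.84, 4.45, 0], 0.6],
    [[0, 0, 0], [-0.84, 4.45, 0], 0.6],
    [[0, 0, 0], [-0.84, 4.45, 0], 0.6],
    [[0, 0, 0], [-0.84, 4.45, 0], 0.6],
    [[0, 0, 0], [-0.84, 4.45, 0], 0.6],
    [[0, 0, 0], [-0.84, 4.45, 0], 0.6],
    [[0, 0, 0], [-0.84, 4.45, 0], 0.6],
    [[0, 0, 0], [-0.84, 4.45, 2], 0.6],
    [[0, 0, 0], [-0.84, 4.45, 2], 0.6],
    [[0, 0, 0], [-0.84, 4.45, 2.4], 0.6],
    [[0, 0, -0.173], [0, 0, 0], 0.6],
    [[0, 0, -0.173], [0, 0, 0], 0.6]
  ]
}}

```text
clock: 35.0
tool_pos: [0.4303, -0.3955, 0.3561]
eef_rot: [-0.0, 0.985, 0.175, -0.0]
wrist_force: [-0.4, 0.6, 0.5]
gripper_width: 0.0351
finger_force: 0.0
```

{"fn": "drive_tool", "kwargs": {
  "commands": [
    [[0, 0, -0.173], [0, 0, 0], 0.6],
    [[0, 0, -0.173], [0, 0, 0], 0.6],
    [[0, 0, -0.173], [0, 0, 0], 0.6],
    [[0, 0, -0.173], [0, 0, 0], 0.6],
    [[0, 0, -0.173], [0, 0, 0], 0.6],
    [[0, 0, -0.173], [0, 0, 0], 0.6],
    [[0, 0, -0.173], [0, 0, 0], 0.6],
    [[0, 0, -0.173], [0, 0, 0], 0.6],
    [[0, 0, -0.173], [0, 0, 0], 0.6],
    [[0, 0, -0.173], [0, 0, 0], 0.6],
    [[0, 0, -0.173], [0, 0, 0], 0.6],
    [[0, 0, 0], [0, 0, 0], 0.6]
  ]
}}

```text
clock: 36.5
tool_pos: [0.4305, -0.3948, 0.3566]
eef_rot: [-0.0, 0.432, 0.902, 0.0]
wrist_force: [0.2, 0.3, -0.1]
gripper_width: 0.0356
finger_force: 0.0
```

```bash
python3 look.py .4305 -.394 .069
```

```text
wing [ 0.43   -0.3935] 2.251 92.0 clock 36.55
grasp pt [ 0.4304 -0.3947  0.2097] yaw 2.247 j1,j6 [-0.94 -1.62] turn rz -0.005 shift before turn [ 0.12  0.05 14.07] after turn [ 0.12  0.05 14.07]
```

{"fn": "drive_tool", "kwargs": {
  "commands": [
    [[0, 0, 0], [0.12, 0.05, 5.0], 0.6],
    [[0, 0, 0], [0, 0, 5.0], 0.6],
    [[0, 0, 0], [0, 0, 3.0], 0.6],
    [[0, 0, 0], [0, 0, 1.0], 0.6],
    [[0, 0, 0], [0, 0, 0], 0.6],
    [[0, 0, 0], [0, 0, 0], 1],
    [[0, 0, 0], [0, 0, 0], 1],
    [[0, 0, 0], [0, 0, 0], 1],
    [[0, 0, 0], [0, 0, 0], 1]
  ]
}}

```text
clock: 37.67
tool_pos: [0.4297, -0.3932, 0.2178]
eef_rot: [0.001, 0.431, 0.902, -0.0]
wrist_force: [0.8, 1.0, 4.9]
gripper_width: 0.0126
finger_force: 24.9
```

{"fn": "drive_tool", "kwargs": {
  "commands": [
    [[0, 0, 0.175], [0, 0, 0], 1],
    [[0, 0, 0.175], [0, 0, 0], 1],
    [[0, 0, 0.175], [0, 0, 0], 1],
    [[0, 0, 0.175], [0, 0, 0], 1],
    [[0, 0, 0.175], [0, 0, 0], 1],
    [[0, 0, 0.175], [0, 0, 0], 1],
    [[0, 0, 0.175], [0, 0, 0], 1],
    [[0, 0, 0.175], [0, 0, 0], 1],
    [[0, 0, 0], [0, 0, 0], 1]
  ]
}}

```text
clock: 38.8
tool_pos: [0.4295, -0.3934, 0.2178]
eef_rot: [0.001, 0.911, 0.411, -0.0]
wrist_force: [-1.1, -0.1, 5.6]
gripper_width: 0.0129
finger_force: 24.9
```

```bash
python3 held.py E 330
```

```text
Mz [-0.0588  0.1185 -0.0071] clock 38.85
target [0.6635 0.0409]
grasp pt [ 0.4295 -0.3934  0.0708] yaw 0.849 j1,j6 [-0.94 -0.22] turn rz 0.849 shift before turn [ 48.06 -11.12 -14.92] after turn [ 23.39 -43.43 -14.92]
```

{"fn": "drive_tool", "kwargs": {
  "commands": [
    [[0, 0, 0], [0, 0, -4.5], 1],
    [[0, 0, 0], [0, 0, -5.5], 1],
    [[0, 0, 0], [4.0, -0.93, -5.0], 1],
    [[0, 0, 0], [4.0, -0.93, 0], 1],
    [[0, 0, 0], [4.0, -0.93, 0], 1],
    [[0, 0, 0], [4.0, -0.93, 0], 1],
    [[0, 0, 0], [4.0, -0.93, 0], 1],
    [[0, 0, 0], [4.0, -0.93, 0], 1],
    [[0, 0, 0], [4.0, -0.93, 0], 1],
    [[0, 0, 0], [4.0, -0.93, 0], 1],
    [[0, 0, 0], [4.0, -0.93, 0], 1],
    [[0, 0, 0], [4.0, -0.93, 0], 1]
  ]
}}

```text
clock: 40.35
tool_pos: [0.6234, -0.0313, 0.3648]
eef_rot: [-0.0, 0.911, 0.412, -0.001]
wrist_force: [0.2, -0.3, -1.9]
gripper_width: 0.0123
finger_force: 24.9
```

{"fn": "drive_tool", "kwargs": {
  "commands": [
    [[0, 0, 0], [4.0, -0.93, 0], 1],
    [[0, 0, 0], [4.0, -0.93, 0], 1],
    [[0, 0, 0.17], [0, 0, 0], 1],
    [[0, 0, 0.17], [0, 0, 0], 1],
    [[0, 0, 0.17], [0, 0, 0], 1],
    [[0, 0, 0.17], [0, 0, 0], 1],
    [[0, 0, 0.17], [0, 0, 0], 1],
    [[0, 0, 0], [0, 0, 0], 1],
    [[0, 0, 0], [0, 0, 0], 1],
    [[0, 0, 0], [0, 0, 0], 1]
  ]
}}

```text
clock: 41.6
tool_pos: [0.6619, 0.0399, 0.3652]
eef_rot: [-0.0, 1.0, 0.001, -0.0]
wrist_force: [-0.4, 0.3, -1.4]
gripper_width: 0.0128
finger_force: 25.0
```

```bash
python3 tgt.py 330 .06 .0742
```

```text
grasp pt [0.6619 0.0399 0.2182] yaw 0.002 j1,j6 [-0.12  1.45] turn rz 0.002 shift before turn [ 0.16 -0.1  14.4 ] after turn [ 0.16 -0.1  14.4 ]
```

{"fn": "drive_tool", "kwargs": {
  "commands": [
    [[0, 0, 0], [0.16, -0.1, 4], 1],
    [[0, 0, 0], [0, 0, 5], 1],
    [[0, 0, 0], [0, 0, 3.9], 1],
    [[0, 0, 0], [0, 0, 1.5], 1],
    [[0, 0, 0], [0, 0, 0], 1],
    [[0, 0, 0], [0, 0, 0], 1],
    [[0, 0, 0], [0, 0, 0], 0.75],
    [[0, 0, 0], [0, 0, 0], 0.75],
    [[0, 0, 0], [0, 0, -5], 0.75],
    [[0, 0, 0], [0, 0, -5], 0.6],
    [[0, 0, 0], [0, 0, -5], 0.6],
    [[0, 0, 0], [0, 0, -5], 0.6]
  ]
}}

```text
clock: 43.1
tool_pos: [0.6631, 0.041, 0.4237]
eef_rot: [-0.0, 1.0, 0.0, 0.0]
wrist_force: [0.4, 0.3, -0.0]
gripper_width: 0.0349
finger_force: 0.0
```

{"fn": "drive_tool", "kwargs": {
  "commands": [
    [[0, 0, 0], [-5, 0, 0], 0.6],
    [[0, 0, 0], [-5, 0, 0], 0.6],
    [[0, 0, 0], [-4, 0, 0], 0.6],
    [[0, 0, 0], [0, 0, 0], 0.6],
    [[0, 0, 0], [0, 0, 0], 0.6]
  ]
}}

```text
clock: 43.72
tool_pos: [0.5239, 0.0409, 0.4219]
eef_rot: [0.0, 1.0, -0.0, 0.001]
wrist_force: [0.3, -1.0, -0.8]
gripper_width: 0.0353
finger_force: 0.0
```

```bash
cat > chk.py <<'E'
from h import *
import sys
p=snap('wrist'); c,th,s=wing(p,(.6115,.0697),.068); print('centre',c.round(4),s,'clock',r.sense()['clock'])
for k in sys.argv[1:]:
    a=np.radians(int(k)); q,th,s=wing(p,c+.06*np.array([np.cos(a),np.sin(a)]),.068)
    d=q-c;print(k,'r %.4f ang %.1f'%(np.hypot(*d),np.degrees(np.arctan2(d[1],d[0]))%360),round(th,3),s)
E
python3 chk.py 90 30 330
python3 - <<'E'
from h import *
plan([.521,-.317,.21],0)
E
```

```text
centre [0.6105 0.0687] 148.05075 clock 43.775
90 r 0.0605 ang 88.1 0.0 136.99829
30 r 0.0586 ang 29.6 2.985 142.84805
330 r 0.0591 ang 330.6 0.0 155.97456
grasp pt [0.5242 0.0408 0.2746] yaw -0.0 j1,j6 [-0.15  1.43] turn rz -0.0 shift before turn [-0.31 35.78  6.46] after turn [-0.32 35.78  6.46]
```

Run:
```python
from h import *
p=snap('wrist'); W=warp(p,(.6115,.0697),.045,.1,.00034);cv2.imwrite('pics/t1.png',W[:,:,::-1])
```

```text
(no output)
```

View pics/t1.png

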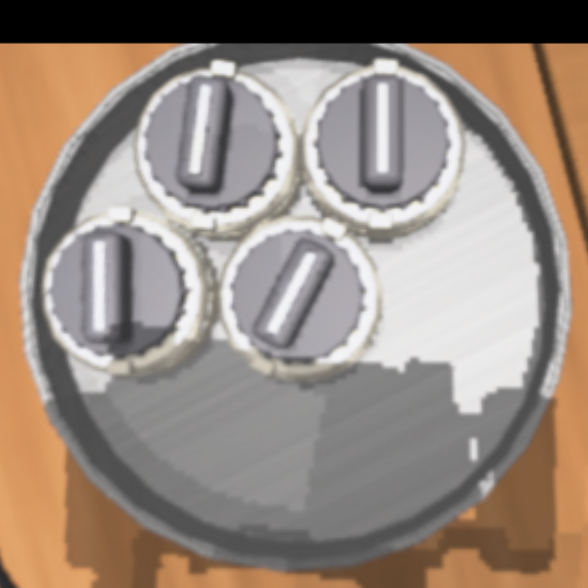

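{"fn": "drive_tool", "kwargs": {
  "commands": [
    [[0, 0, 0], [-0.3, 4.47, 0], 0.6],
    [[0, 0, 0], [0, 4.47, 0], 0.6],
    [[0, 0, 0], [0, 4.47, 0], 0.6],
    [[0, 0, 0], [0, 4.47, 0], 0.6],
    [[0, 0, 0], [0, 4.47, 0], 0.6],
    [[0, 0, 0], [0, 4.47, 0], 0.6],
    [[0, 0, 0], [0, 4.47, 0], 0.6],
    [[0, 0, 0], [0, 4.47, 0], 0.6],
    [[0, 0, -0.18], [0, 0, 0], 0.6],
    [[0, 0, -0.18], [0, 0, 2], 0.6],
    [[0, 0, -0.18], [0, 0, 2], 0.6],
    [[0, 0, -0.18], [0, 0, 2.4], 0.6]
  ]
}}

```text
clock: 45.32
tool_pos: [0.5209, -0.3172, 0.3564]
eef_rot: [0.0, 0.935, 0.355, 0.0]
wrist_force: [-0.1, -0.1, -0.5]
gripper_width: 0.0348
finger_force: 0.0
```

{"fn": "drive_tool", "kwargs": {
  "commands": [
    [[0, 0, -0.18], [0, 0, 0], 0.6],
    [[0, 0, -0.18], [0, 0, 0], 0.6],
    [[0, 0, -0.18], [0, 0, 0], 0.6],
    [[0, 0, -0.18], [0, 0, 0], 0.6],
    [[0, 0, -0.18], [0, 0, 0], 0.6],
    [[0, 0, -0.18], [0, 0, 0], 0.6],
    [[0, 0, -0.18], [0, 0, 0], 0.6],
    [[0, 0, -0.18], [0, 0, 0], 0.6],
    [[0, 0, -0.18], [0, 0, 0], 0.6],
    [[0, 0, -0.18], [0, 0, 0], 0.6],
    [[0, 0, -0.18], [0, 0, 0], 0.6],
    [[0, 0, -0.18], [0, 0, 0], 0.6]
  ]
}}

```text
clock: 46.82
tool_pos: [0.521, -0.3172, 0.3568]
eef_rot: [-0.0, 0.128, 0.992, 0.0]
wrist_force: [0.8, -0.5, 0.4]
gripper_width: 0.0351
finger_force: 0.0
```

{"fn": "drive_tool", "kwargs": {
  "commands": [
    [[0, 0, 0], [0, 0, 0], 0.6],
    [[0, 0, 0], [0, 0, 0], 0.6]
  ]
}}

```text
clock: 47.08
tool_pos: [0.5207, -0.3169, 0.3571]
eef_rot: [-0.0, 0.132, 0.991, 0.0]
wrist_force: [-0.4, 0.3, 0.4]
gripper_width: 0.0353
finger_force: 0.0
```

```bash
python3 look.py .521 -.317 .0695
```

```text
wing [ 0.5205 -0.3165] 2.88 89.9 clock 47.125
grasp pt [ 0.5206 -0.3168  0.2101] yaw 2.877 j1,j6 [-0.74 -2.04] turn rz -0.003 shift before turn [ 0.02  0.03 14.06] after turn [ 0.02  0.03 14.06]
```

{"fn": "drive_tool", "kwargs": {
  "commands": [
    [[0, 0, 0], [0, 0, 5.0], 0.6],
    [[0, 0, 0], [0, 0, 5.0], 0.6],
    [[0, 0, 0], [0, 0, 3.0], 0.6],
    [[0, 0, 0], [0, 0, 1.0], 0.6],
    [[0, 0, 0], [0, 0, 0], 1],
    [[0, 0, 0], [0, 0, 0], 1],
    [[0, 0, 0], [0, 0, 0], 1],
    [[0, 0, 0], [0, 0, 0], 1],
    [[0, 0, 0], [0, 0, -2], 1],
    [[0, 0, 0], [4.1, -1.1, 0], 1],
    [[0, 0, 0], [4.1, -1.1, 0], 1],
    [[0, 0, 0], [0, 0, 1.5], 1]
  ]
}}

```text
clock: 48.62
tool_pos: [0.4339, -0.317, 0.2229]
eef_rot: [0.0, 0.132, 0.991, -0.0]
wrist_force: [1.0, -0.2, -1.7]
gripper_width: 0.0129
finger_force: 25.0
```

{"fn": "drive_tool", "kwargs": {
  "commands": [
    [[0, 0, 0], [0, 0, 0.5], 1],
    [[0, 0, 0], [0, 0, 0], 1],
    [[0, 0, 0.175], [0, 0, 0], 1],
    [[0, 0, 0.175], [0, 0, 0], 1],
    [[0, 0, 0.175], [0, 0, 0], 1],
    [[0, 0, 0.175], [0, 0, 0], 1],
    [[0, 0, 0.175], [0, 0, 0], 1],
    [[0, 0, 0.175], [0, 0, 0], 1],
    [[0, 0, 0.175], [0, 0, 0], 1],
    [[0, 0, 0.175], [0, 0, 0], 1],
    [[0, 0, 0], [0, 0, 0], 1]
  ]
}}

```text
clock: 50.0
tool_pos: [0.4365, -0.317, 0.2178]
eef_rot: [0.001, 0.738, 0.675, -0.0]
wrist_force: [1.3, -1.7, 4.7]
gripper_width: 0.013
finger_force: 25.0
```

```bash
python3 held.py F 270;  python3 - <<'E'
import cv2,numpy as np
cv2.imwrite('pics/hs2.png',np.hstack([cv2.resize(cv2.imread(f'pics/held_{k}.png'),(400,275)) for k in 'EF']))
E
```

```text
Mz [-0.2836 -0.429  -0.0234] clock 50.05
target [0.6115 0.0109]
grasp pt [ 0.4364 -0.317   0.0709] yaw 1.484 j1,j6 [-0.85 -0.76] turn rz 1.484 shift before turn [ 34.19  14.6  -14.91] after turn [ 17.51 -32.79 -14.91]
```

View pics/hs2.png

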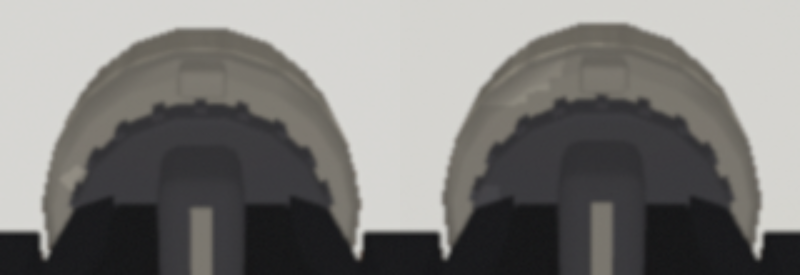

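{"fn": "drive_tool", "kwargs": {
  "commands": [
    [[0, 0, 0], [0, 0, -4.5], 1],
    [[0, 0, 0], [0, 0, -5.5], 1],
    [[0, 0, 0], [3.8, 1.62, -5.0], 1],
    [[0, 0, 0], [3.8, 1.62, 0], 1],
    [[0, 0, 0], [3.8, 1.62, 0], 1],
    [[0, 0, 0], [3.8, 1.62, 0], 1],
    [[0, 0, 0], [3.8, 1.62, 0], 1],
    [[0, 0, 0], [3.8, 1.62, 0], 1],
    [[0, 0, 0], [3.8, 1.62, 0], 1],
    [[0, 0, 0], [3.8, 1.62, 0], 1],
    [[0, 0, 0], [3.8, 1.62, 0], 1]
  ]
}}

```text
clock: 51.42
tool_pos: [0.6117, 0.0109, 0.3646]
eef_rot: [-0.001, 0.737, 0.676, -0.001]
wrist_force: [-0.2, -0.4, -0.4]
gripper_width: 0.0124
finger_force: 25.0
```

{"fn": "drive_tool", "kwargs": {
  "commands": [
    [[0, 0, 0.185], [0, 0, 0], 1],
    [[0, 0, 0.185], [0, 0, 0], 1],
    [[0, 0, 0.185], [0, 0, 0], 1],
    [[0, 0, 0.185], [0, 0, 0], 1],
    [[0, 0, 0.185], [0, 0, 0], 1],
    [[0, 0, 0.185], [0, 0, 0], 1],
    [[0, 0, 0.185], [0, 0, 0], 1],
    [[0, 0, 0.185], [0, 0, 0], 1],
    [[0, 0, 0], [0, 0, 0], 1],
    [[0, 0, 0], [0, 0, 0], 1],
    [[0, 0, 0], [0, 0, 0], 1]
  ]
}}

```text
clock: 52.8
tool_pos: [0.6111, 0.0093, 0.3654]
eef_rot: [-0.0, 1.0, 0.001, -0.0]
wrist_force: [-0.2, 0.1, -1.9]
gripper_width: 0.0126
finger_force: 25.0
```

```bash
python3 tgt.py 270 .0605 .0742
```

```text
grasp pt [0.6111 0.0093 0.2184] yaw 0.003 j1,j6 [-0.18  1.39] turn rz 0.003 shift before turn [ 0.04 -0.11 14.42] after turn [ 0.04 -0.11 14.42]
```

{"fn": "drive_tool", "kwargs": {
  "commands": [
    [[0, 0, 0], [0, -0.1, 4], 1],
    [[0, 0, 0], [0, 0, 5], 1],
    [[0, 0, 0], [0, 0, 3.9], 1],
    [[0, 0, 0], [0, 0, 1.5], 1],
    [[0, 0, 0], [0, 0, 0], 1],
    [[0, 0, 0], [0, 0, 0], 1],
    [[0, 0, 0], [0, 0, 0], 0.75],
    [[0, 0, 0], [0, 0, 0], 0.75],
    [[0, 0, 0], [0, 0, -5], 0.75],
    [[0, 0, 0], [0, 0, -5], 0.6],
    [[0, 0, 0], [0, 0, -5], 0.6],
    [[0, 0, 0], [0, 0, -5], 0.6]
  ]
}}

```text
clock: 54.3
tool_pos: [0.6107, 0.0103, 0.4236]
eef_rot: [0.0, 1.0, -0.0, 0.0]
wrist_force: [1.4, 0.4, -0.4]
gripper_width: 0.0351
finger_force: 0.0
```

{"fn": "drive_tool", "kwargs": {
  "commands": [
    [[0, 0, 0], [-5, -1, 0], 0.6],
    [[0, 0, 0], [-5, -2, 0], 0.6],
    [[0, 0, 0], [0, 0, 0], 0.6],
    [[0, 0, 0], [0, 0, 0], 0.6],
    [[0, 0, 0], [0, 0, 0], 0.6]
  ]
}}

```text
clock: 54.92
tool_pos: [0.5119, 0.0399, 0.4215]
eef_rot: [0.0, 1.0, -0.0, 0.0]
wrist_force: [-0.3, 0.9, -0.2]
gripper_width: 0.0351
finger_force: 0.0
```

```bash
python3 chk.py 90 30 330 270
python3 - <<'E'
from h import *
plan([.531,-.4215,.21],0)
E
```

```text
centre [0.6105 0.0687] 145.94333 clock 54.975
90 r 0.0605 ang 88.1 0.0 136.00314
30 r 0.0595 ang 29.2 2.985 164.34496
330 r 0.0591 ang 330.6 0.0 180.87018
270 r 0.0600 ang 271.4 0.0 148.65852
grasp pt [0.5118 0.0399 0.2744] yaw -0.001 j1,j6 [-0.15  1.42] turn rz -0.001 shift before turn [ 1.94 46.14  6.44] after turn [ 1.92 46.14  6.44]
```

{"fn": "drive_tool", "kwargs": {
  "commands": [
    [[0, 0, 0], [0.18, 4.19, 0], 0.6],
    [[0, 0, 0], [0.18, 4.19, 0], 0.6],
    [[0, 0, 0], [0.18, 4.19, 0], 0.6],
    [[0, 0, 0], [0.18, 4.19, 0], 0.6],
    [[0, 0, 0], [0.18, 4.19, 0], 0.6],
    [[0, 0, 0], [0.18, 4.19, 0], 0.6],
    [[0, 0, 0], [0.18, 4.19, 0], 0.6],
    [[0, 0, 0], [0.18, 4.19, 0], 0.6],
    [[0, 0, 0], [0.18, 4.19, 0], 0.6],
    [[0, 0, 0], [0.18, 4.19, 0], 0.6],
    [[0, 0, 0], [0.18, 4.19, 0], 0.6],
    [[0, 0, -0.178], [0, 0, 0], 0.6]
  ]
}}

```text
clock: 56.48
tool_pos: [0.5303, -0.4239, 0.4196]
eef_rot: [-0.0, 0.996, 0.089, -0.001]
wrist_force: [0.2, 0.6, 0.3]
gripper_width: 0.0353
finger_force: 0.0
```

{"fn": "drive_tool", "kwargs": {
  "commands": [
    [[0, 0, -0.178], [0, 0, 2], 0.6],
    [[0, 0, -0.178], [0, 0, 2], 0.6],
    [[0, 0, -0.178], [0, 0, 2.4], 0.6],
    [[0, 0, -0.178], [0, 0, 0], 0.6],
    [[0, 0, -0.178], [0, 0, 0], 0.6],
    [[0, 0, -0.178], [0, 0, 0], 0.6],
    [[0, 0, -0.178], [0, 0, 0], 0.6],
    [[0, 0, -0.178], [0, 0, 0], 0.6],
    [[0, 0, -0.178], [0, 0, 0], 0.6],
    [[0, 0, -0.178], [0, 0, 0], 0.6],
    [[0, 0, -0.178], [0, 0, 0], 0.6],
    [[0, 0, -0.178], [0, 0, 0], 0.6]
  ]
}}

```text
clock: 57.98
tool_pos: [0.5309, -0.4212, 0.3569]
eef_rot: [-0.0, 0.4, 0.917, 0.0]
wrist_force: [0.5, -0.4, 0.5]
gripper_width: 0.0349
finger_force: 0.0
```

{"fn": "drive_tool", "kwargs": {
  "commands": [
    [[0, 0, -0.178], [0, 0, 0], 0.6],
    [[0, 0, -0.178], [0, 0, 0], 0.6],
    [[0, 0, -0.178], [0, 0, 0], 0.6],
    [[0, 0, -0.178], [0, 0, 0], 0.6],
    [[0, 0, 0], [0, 0, 0], 0.6],
    [[0, 0, 0], [0, 0, 0], 0.6]
  ]
}}

```text
clock: 58.72
tool_pos: [0.5309, -0.4208, 0.3572]
eef_rot: [-0.0, 0.06, 0.998, 0.0]
wrist_force: [-0.2, -0.4, -0.0]
gripper_width: 0.0351
finger_force: 0.0
```

```bash
python3 look.py .531 -.4215 .0695
```

```text
wing [ 0.531  -0.4215] 3.037 103.6 clock 58.775
grasp pt [ 0.5308 -0.4208  0.2103] yaw 3.023 j1,j6 [-0.84 -2.29] turn rz -0.014 shift before turn [-0.02 -0.07 14.08] after turn [-0.02 -0.07 14.08]
```

{"fn": "drive_tool", "kwargs": {
  "commands": [
    [[0, 0, -0.01], [0, -0.05, 5.0], 0.6],
    [[0, 0, 0], [0, 0, 5.0], 0.6],
    [[0, 0, 0], [0, 0, 3.0], 0.6],
    [[0, 0, 0], [0, 0, 1.0], 0.6],
    [[0, 0, 0], [0, 0, 0], 1],
    [[0, 0, 0], [0, 0, 0], 1],
    [[0, 0, 0], [0, 0, 0], 1],
    [[0, 0, 0], [0, 0, 0], 1],
    [[0, 0, 0], [0, 0, -2], 1],
    [[0, 0, 0], [4, -0.45, 0], 1],
    [[0, 0, 0], [4, -0.45, 0], 1],
    [[0, 0, 0], [0, 0, 1.5], 1]
  ]
}}

```text
clock: 60.28
tool_pos: [0.4486, -0.4223, 0.2244]
eef_rot: [0.001, 0.054, 0.999, -0.001]
wrist_force: [0.6, -0.1, -2.5]
gripper_width: 0.0127
finger_force: 25.0
```

{"fn": "drive_tool", "kwargs": {
  "commands": [
    [[0, 0, 0], [0, 0, 0.5], 1],
    [[0, 0, 0], [0, 0, 0], 1],
    [[0, 0, 0.175], [0, 0, 0], 1],
    [[0, 0, 0.175], [0, 0, 0], 1],
    [[0, 0, 0.175], [0, 0, 0], 1],
    [[0, 0, 0.175], [0, 0, 0], 1],
    [[0, 0, 0.175], [0, 0, 0], 1],
    [[0, 0, 0.175], [0, 0, 0], 1],
    [[0, 0, 0.175], [0, 0, 0], 1],
    [[0, 0, 0.175], [0, 0, 0], 1],
    [[0, 0, 0], [0, 0, 0], 1]
  ]
}}

```text
clock: 61.65
tool_pos: [0.4513, -0.4218, 0.2186]
eef_rot: [0.002, 0.683, 0.731, -0.0]
wrist_force: [1.6, -1.8, 5.3]
gripper_width: 0.0126
finger_force: 25.0
```

```bash
python3 held.py G 210
```

```text
Mz [-0.2609 -0.4697 -0.0588] clock 61.7
target [0.5595 0.0409]
grasp pt [ 0.4512 -0.4218  0.0716] yaw 1.64 j1,j6 [-0.94 -1.01] turn rz -1.501 shift before turn [ 45.41  14.01 -14.84] after turn [-10.83  46.27 -14.84]
```

Run:
```python
import cv2,numpy as np
f=lambda k:cv2.Sobel(cv2.imread(f'pics/held_{k}.png',0)[20:40,40:120].astype(np.float32),-1,1,0)
for k in 'CDEFG':
    g=f(k)[5:16]; b=[abs(g[:,i]).mean()+abs(g[:,i+18]).mean() for i in range(60)]
    print(k,np.argsort(b)[::-1][:3]+40+9,np.round(np.sort(b)[::-1][:3],1))
t=f('D')[:, 25:57]
for k in 'CEFG': 
    m=cv2.matchTemplate(f(k),t,cv2.TM_CCOEFF_NORMED); print(k,m.max().round(2),np.unravel_index(m.argmax(),m.shape))
```

```text
C [81 80 82] [49.9 49.  44.7]
D [50 51 52] [108.  100.8  95.3]
E [50 52 51] [60.5 59.1 57. ]
F [50 51 80] [95.1 70.  53. ]
G [50 51 80] [63.  61.7 48.7]
C 0.56 (np.int64(0), np.int64(25))
E 0.51 (np.int64(0), np.int64(25))
F 0.28 (np.int64(0), np.int64(26))
G 0.39 (np.int64(0), np.int64(26))
```

{"fn": "drive_tool", "kwargs": {
  "commands": [
    [[0, 0, 0], [0, 0, -4.5], 1],
    [[0, 0, 0], [0, 0, -5.5], 1],
    [[0, 0, 0], [4.54, 1.4, -5.0], 1],
    [[0, 0, 0], [4.54, 1.4, 0], 1],
    [[0, 0, 0], [4.54, 1.4, 0], 1],
    [[0, 0, 0], [4.54, 1.4, 0], 1],
    [[0, 0, 0], [4.54, 1.4, 0], 1],
    [[0, 0, 0], [4.54, 1.4, 0], 1],
    [[0, 0, 0], [4.54, 1.4, 0], 1],
    [[0, 0, 0], [4.54, 1.4, 0], 1],
    [[0, 0, 0], [4.54, 1.4, 0], 1],
    [[0, 0, 0], [4.54, 1.4, 0], 1]
  ]
}}

```text
clock: 63.2
tool_pos: [0.5597, 0.0381, 0.3625]
eef_rot: [-0.001, 0.682, 0.731, -0.0]
wrist_force: [-0.2, -1.0, -1.4]
gripper_width: 0.013
finger_force: 25.0
```

{"fn": "drive_tool", "kwargs": {
  "commands": [
    [[0, 0, 0.182], [0, 0, 0], 1],
    [[0, 0, 0.182], [0, 0, 0], 1],
    [[0, 0, 0.182], [0, 0, 0], 1],
    [[0, 0, 0.182], [0, 0, 0], 1],
    [[0, 0, 0.182], [0, 0, 0], 1],
    [[0, 0, 0.182], [0, 0, 0], 1],
    [[0, 0, 0.182], [0, 0, 0], 1],
    [[0, 0, 0.182], [0, 0, 0], 1],
    [[0, 0, 0.182], [0, 0, 0], 1],
    [[0, 0, 0], [0, 0, 0], 1],
    [[0, 0, 0], [0, 0, 0], 1],
    [[0, 0, 0], [0, 0, 0], 1]
  ]
}}

```text
clock: 64.7
tool_pos: [0.5594, 0.0363, 0.3628]
eef_rot: [-0.0, 1.0, 0.0, -0.0]
wrist_force: [0.3, 0.0, -2.2]
gripper_width: 0.013
finger_force: 25.0
```

```bash
python3 tgt.py 210 .0605 .075
```

```text
grasp pt [0.5594 0.0363 0.2158] yaw 0.001 j1,j6 [-0.14  1.43] turn rz 0.001 shift before turn [-0.03 -0.44 14.08] after turn [-0.03 -0.44 14.08]
```

{"fn": "drive_tool", "kwargs": {
  "commands": [
    [[0, 0, 0], [0, -0.42, 4], 1],
    [[0, 0, 0], [0, 0, 5], 1],
    [[0, 0, 0], [0, 0, 3.5], 1],
    [[0, 0, 0], [0, 0, 1.55], 1],
    [[0, 0, 0], [0, 0, 0], 1],
    [[0, 0, 0], [0, 0, 0], 1],
    [[0, 0, 0], [0, 0, 0], 0.75],
    [[0, 0, 0], [0, 0, 0], 0.75],
    [[0, 0, 0], [0, 0, -5], 0.75],
    [[0, 0, 0], [0, 0, -5], 0.6],
    [[0, 0, 0], [0, 0, -5], 0.6],
    [[0, 0, 0], [0, 0, -5], 0.6]
  ]
}}

```text
clock: 66.2
tool_pos: [0.5591, 0.0405, 0.4245]
eef_rot: [0.0, 1.0, -0.001, 0.0]
wrist_force: [0.3, 0.1, -0.2]
gripper_width: 0.035
finger_force: 0.0
```

{"fn": "drive_tool", "kwargs": {
  "commands": [
    [[0, 0, 0], [-5, 0, 0], 0.6],
    [[0, 0, 0], [0, 0, 0], 0.6],
    [[0, 0, 0], [0, 0, 0], 0.6]
  ]
}}

```text
clock: 66.58
tool_pos: [0.5097, 0.0404, 0.4228]
eef_rot: [0.0, 1.0, -0.001, 0.001]
wrist_force: [0.1, -0.8, 0.6]
gripper_width: 0.0351
finger_force: 0.0
```

```bash
python3 chk.py 90 30 330 270 210
python3 - <<'E'
from h import *
plan([.514,-.136,.21],0)
E
```

```text
centre [0.6105 0.0687] 145.81404 clock 66.625
90 r 0.0605 ang 88.1 0.0 136.64603
30 r 0.0582 ang 29.9 3.037 171.08269
330 r 0.0582 ang 330.1 0.0 187.54846
270 r 0.0600 ang 271.9 0.0 148.47456
210 r 0.0567 ang 211.3 0.0 118.2871
grasp pt [0.51   0.0404 0.2756] yaw -0.002 j1,j6 [-0.15  1.42] turn rz -0.002 shift before turn [ 0.44 17.64  6.56] after turn [ 0.4  17.64  6.56]
```

{"fn": "drive_tool", "kwargs": {
  "commands": [
    [[0, 0, 0], [0.1, 4.41, 0], 0.6],
    [[0, 0, 0], [0.1, 4.41, 0], 0.6],
    [[0, 0, 0], [0.1, 4.41, 0], 0.6],
    [[0, 0, 0], [0.1, 4.41, 0], 0.6],
    [[0, 0, -0.183], [0, 0, 0], 0.6],
    [[0, 0, -0.183], [0, 0, 0], 0.6],
    [[0, 0, -0.183], [0, 0, 0], 0.6],
    [[0, 0, -0.183], [0, 0, 0], 0.6],
    [[0, 0, -0.183], [0, 0, 0], 0.6],
    [[0, 0, -0.183], [0, 0, 0], 0.6],
    [[0, 0, -0.183], [0, 0, 0], 0.6],
    [[0, 0, -0.183], [0, 0, 0], 0.6]
  ]
}}

```text
clock: 68.12
tool_pos: [0.5138, -0.1363, 0.422]
eef_rot: [-0.0, 0.743, 0.67, -0.0]
wrist_force: [0.6, -0.1, -0.3]
gripper_width: 0.0354
finger_force: 0.0
```

{"fn": "drive_tool", "kwargs": {
  "commands": [
    [[0, 0, -0.183], [0, 0, 0], 0.6],
    [[0, 0, -0.183], [0, 0, 0], 0.6],
    [[0, 0, -0.183], [0, 0, 0], 0.6],
    [[0, 0, -0.183], [0, 0, 0], 0.6],
    [[0, 0, -0.183], [0, 0, 0], 0.6],
    [[0, 0, -0.183], [0, 0, 0], 0.6],
    [[0, 0, -0.183], [0, 0, 2], 0.6],
    [[0, 0, -0.183], [0, 0, 2], 0.6],
    [[0, 0, 0], [0, 0, 2.5], 0.6],
    [[0, 0, 0], [0, 0, 0], 0.6],
    [[0, 0, 0], [0, 0, 0], 0.6]
  ]
}}

```text
clock: 69.5
tool_pos: [0.5136, -0.1362, 0.3582]
eef_rot: [0.001, 0.108, 0.994, -0.0]
wrist_force: [0.2, 0.5, 0.5]
gripper_width: 0.0353
finger_force: 0.0
```

```bash
python3 look.py .514 -.136 .0695
```

```text
wing [ 0.514 -0.136] 2.932 84.3 clock 69.55
grasp pt [ 0.5135 -0.1361  0.2114] yaw 2.926 j1,j6 [-0.48 -1.83] turn rz -0.006 shift before turn [-0.05  0.02 14.19] after turn [-0.05  0.02 14.19]
```

{"fn": "drive_tool", "kwargs": {
  "commands": [
    [[0, 0, 0], [-0.05, 0, 5.0], 0.6],
    [[0, 0, 0], [0, 0, 5.0], 0.6],
    [[0, 0, 0], [0, 0, 3.0], 0.6],
    [[0, 0, 0], [0, 0, 1.15], 0.6],
    [[0, 0, 0], [0, 0, 0], 1],
    [[0, 0, 0], [0, 0, 0], 1],
    [[0, 0, 0], [0, 0, 0], 1],
    [[0, 0, 0], [0, 0, 0], 1],
    [[0, 0, 0], [0, 0, -2], 1],
    [[0, 0, 0], [3.83, -2.38, 0], 1],
    [[0, 0, 0], [3.83, -2.38, 0], 1],
    [[0, 0, 0], [0, 0, 1.5], 1]
  ]
}}

```text
clock: 71.05
tool_pos: [0.4268, -0.1668, 0.2214]
eef_rot: [0.0, 0.109, 0.994, -0.0]
wrist_force: [0.8, 1.1, -1.5]
gripper_width: 0.0125
finger_force: 25.0
```

{"fn": "drive_tool", "kwargs": {
  "commands": [
    [[0, 0, 0], [0, 0, 0.5], 1],
    [[0, 0, 0], [0, 0, 0], 1],
    [[0, 0, 0.175], [0, 0, 0], 1],
    [[0, 0, 0.175], [0, 0, 0], 1],
    [[0, 0, 0.175], [0, 0, 0], 1],
    [[0, 0, 0.175], [0, 0, 0], 1],
    [[0, 0, 0.175], [0, 0, 0], 1],
    [[0, 0, 0.175], [0, 0, 0], 1],
    [[0, 0, 0.175], [0, 0, 0], 1],
    [[0, 0, 0.175], [0, 0, 0], 1],
    [[0, 0, 0], [0, 0, 0], 1]
  ]
}}

```text
clock: 72.42
tool_pos: [0.429, -0.1661, 0.2163]
eef_rot: [0.001, 0.722, 0.692, 0.0]
wrist_force: [0.9, -1.0, 2.0]
gripper_width: 0.0129
finger_force: 25.0
```

```bash
python3 held.py A 150;  python3 - <<'E'
import cv2,numpy as np
cv2.imwrite('pics/hs3.png',np.hstack([cv2.resize(cv2.imread(f'pics/held_{k}.png'),(400,275)) for k in 'GA']))
E
```

```text
Mz [-0.0996 -0.2738 -0.0014] clock 72.475
target [0.5595 0.1009]
grasp pt [ 0.429  -0.1661  0.0693] yaw 1.53 j1,j6 [-0.63 -0.58] turn rz 1.53 shift before turn [ 27.21  11.96 -15.07] after turn [ 13.06 -26.7  -15.07]
```

View pics/hs3.png

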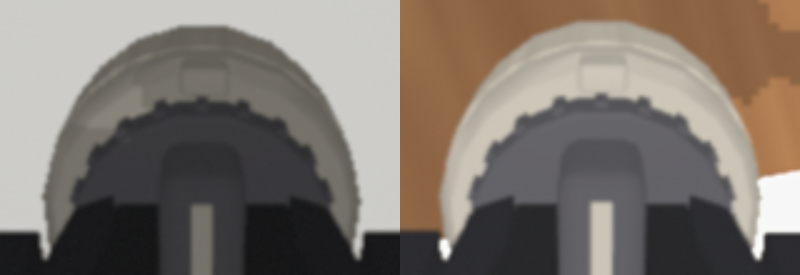

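{"fn": "drive_tool", "kwargs": {
  "commands": [
    [[0, 0, 0], [0, 0, -4.5], 1],
    [[0, 0, 0], [0, 0, -5.5], 1],
    [[0, 0, 0], [3.4, 1.5, -5.0], 1],
    [[0, 0, 0], [3.4, 1.5, 0], 1],
    [[0, 0, 0], [3.4, 1.5, 0], 1],
    [[0, 0, 0], [3.4, 1.5, 0], 1],
    [[0, 0, 0], [3.4, 1.5, 0], 1],
    [[0, 0, 0], [3.4, 1.5, 0], 1],
    [[0, 0, 0], [3.4, 1.5, 0], 1],
    [[0, 0, 0], [3.4, 1.5, 0], 1]
  ]
}}

```text
clock: 73.72
tool_pos: [0.5609, 0.1016, 0.3654]
eef_rot: [-0.0, 0.721, 0.693, -0.001]
wrist_force: [-0.4, -0.2, -2.0]
gripper_width: 0.0127
finger_force: 25.0
```

{"fn": "drive_tool", "kwargs": {
  "commands": [
    [[0, 0, 0.17], [0, 0, 0], 1],
    [[0, 0, 0.17], [0, 0, 0], 1],
    [[0, 0, 0.17], [0, 0, 0], 1],
    [[0, 0, 0.17], [0, 0, 0], 1],
    [[0, 0, 0.17], [0, 0, 0], 1],
    [[0, 0, 0.17], [0, 0, 0], 1],
    [[0, 0, 0.17], [0, 0, 0], 1],
    [[0, 0, 0.17], [0, 0, 0], 1],
    [[0, 0, 0.17], [0, 0, 0], 1],
    [[0, 0, 0], [0, 0, 0], 1],
    [[0, 0, 0], [0, 0, 0], 1],
    [[0, 0, 0], [0, 0, 0], 1]
  ]
}}

```text
clock: 75.22
tool_pos: [0.5606, 0.1003, 0.3658]
eef_rot: [-0.0, 1.0, -0.001, -0.0]
wrist_force: [0.1, 0.3, -3.1]
gripper_width: 0.0127
finger_force: 25.0
```

```bash
python3 tgt.py 150 .0605 .0727
```

```text
grasp pt [0.5606 0.1003 0.2188] yaw -0.002 j1,j6 [-0.03  1.54] turn rz -0.002 shift before turn [-0.15 -0.09 14.61] after turn [-0.15 -0.09 14.61]
```

{"fn": "drive_tool", "kwargs": {
  "commands": [
    [[0, 0, 0], [-0.15, -0.09, 4], 1],
    [[0, 0, 0], [0, 0, 5], 1],
    [[0, 0, 0], [0, 0, 2.5], 1],
    [[0, 0, 0], [0, 0, 1.5], 1],
    [[0, 0, 0], [0, 0, 1.0], 1],
    [[0, 0, 0], [0, 0, 0.55], 1],
    [[0, 0, 0], [0, 0, 0], 1],
    [[0, 0, 0], [0, 0, 0], 1]
  ]
}}

```text
clock: 76.22
tool_pos: [0.5593, 0.1011, 0.221]
eef_rot: [0.0, 1.0, -0.002, 0.001]
wrist_force: [-0.3, 1.0, -2.8]
gripper_width: 0.013
finger_force: 25.0
```

{"fn": "drive_tool", "kwargs": {
  "commands": [
    [[0, 0, 0], [0, 0, 0.15], 1],
    [[0, 0, 0], [0, 0, 0], 1],
    [[0, 0, 0], [0, 0, 0], 0.75],
    [[0, 0, 0], [0, 0, 0], 0.75],
    [[0, 0, 0], [0, 0, -5], 0.75],
    [[0, 0, 0], [0, 0, -5], 0.6],
    [[0, 0, 0], [0, 0, -5], 0.6],
    [[0, 0, 0], [0, 0, -5], 0.6],
    [[0, 0, 0], [-4, 2, 0], 0.6],
    [[0, 0, 0], [-3, 2, 0], 0.6],
    [[0, 0, 0], [0, 0, 0], 0.6],
    [[0, 0, 0], [0, 0, 0], 0.6]
  ]
}}

```text
clock: 77.72
tool_pos: [0.4893, 0.0615, 0.419]
eef_rot: [-0.0, 1.0, -0.002, 0.0]
wrist_force: [0.1, -0.2, 0.3]
gripper_width: 0.0356
finger_force: 0.0
```

```bash
python3 chk.py 90 30 330 270 210 150
python3 - <<'E'
from h import *
p=snap('wrist'); W=warp(p,(.6115,.0697),.045,.11,.00037)[:585]
q=snap('top')['pixels'][170:310,230:520]
cv2.imwrite('pics/fin.png',np.hstack([cv2.resize(W,(400,400)),cv2.copyMakeBorder(cv2.resize(q,(400,193)),0,207,0,0,0)])[:,:,::-1])
E
```

```text
centre [0.61   0.0687] 153.47424 clock 77.775
90 r 0.0610 ang 88.6 0.0 147.16852
30 r 0.0509 ang 43.4 2.199 68.58447
330 r 0.0506 ang 317.0 0.942 67.5785
270 r 0.0595 ang 271.4 0.0 151.5326
210 r 0.0572 ang 211.1 0.0 152.02635
150 r 0.0571 ang 147.1 3.089 145.05037
```

View pics/fin.png

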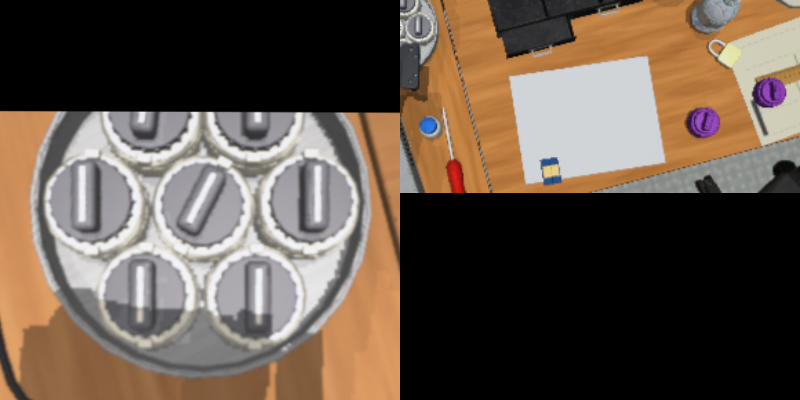

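```bash
python3 -c "
from h import *
print(order.hand_in())"
```

```text
the job is handed in; nothing more can be done
None
```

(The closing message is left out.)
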